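Fetch the check weight from behind the containers for the balance beside the tablet press

TASK

The balance beside the tablet press is due for its check with the large brass weight, which stands on the steel tray hemmed in by three tall containers (an amber bottle, a square white bottle and an aluminium canister). First move all three containers onto the black rubber mat so that they all stand there upright, then stand the large weight upright in the middle of the balance's pan. Finally put each container back upright on the very spot of the tray where it stood at the start; set these things down without dropping or toppling them, and leave the small weight on the tray as it is.

Things in the scene. Friction and masses are not known exactly. Their poses are not given: they have to be found in the camera images.
- weight_mid (a point): Large brass check weight with a knob: upright cylinder 38 mm across and 46 mm high, above it a short neck and a knob 22 mm across, 64 mm high in all, 500 g. The point is on its axis, half-way up (32 mm above its foot); z up. It starts on the tray towards the far side, with the three containers about 66 mm (axis to axis) to its left, to its right and on the robot's side.
- amber_mid (a point): Round amber glass bottle with paper label and ribbed white screw cap, standing on the tray: body 56 mm across up to 82 mm, tapering shoulder and neck up to 110 mm, cap 38 mm (41 mm over its ribs) across from 110 to 138 mm, 138 mm high in all, about 250 g. The point is on its axis, half-way up (69 mm above its foot); z up. Can be lifted by the cap.
- square_mid (a point): White plastic bottle of square section, 52 x 52 mm with paper label, up to 86 mm, tapering shoulder up to 102 mm, round white ribbed screw cap 42 mm (45 mm over its ribs) across from 102 to 128 mm, 128 mm high in all, about 220 g. The point is on its axis, half-way up (64 mm above its foot); x and y square to its sides, z up. Can be lifted by the cap.
- canister_mid (a point): Straight round aluminium canister 50 mm across with a lid 52 mm across from 92 to 118 mm (fixed on), 118 mm high in all, about 200 g. The point is on its axis, half-way up (59 mm above its foot); z up. Can be lifted by the lid.
- small_weight_mid (a point): Small brass knob weight, 22 mm across, 38 mm high, 100 g, at the robot's side of the tray towards one corner. Not needed; to be left alone. The point is on its axis, half-way up (19 mm above its foot).
- tray: Shallow open stainless steel tray, fixed: 200 mm along its x, 230 mm along its y, walls 3 mm thick with a rolled rim (5 mm) to 21 mm high, floor 3 mm thick. Origin at the centre of its underside on the counter; x roughly away from the robot, z up. The weights and containers start on its floor.
- mat_top (a point): Black rubber mat lying fixed on the counter, empty: 150 mm along its x, 230 mm along its y, 4 mm thick: the side area for the three containers. The point is the centre of its upper face; x roughly away from the robot, z up.
- pan (a point): Pan of the white bench balance (fixed; housing 225 mm along x, 190 mm along y, 48 mm high): round steel plate 130 mm across. The point is the centre of the pan's upper face, 65 mm above the counter, 30 mm farther along x than the middle of the housing; x roughly away from the robot, z up. The pan does not give under load.

How it is judged (in metres and radians):
On the way, in this order (a step that is already met when the one before it is completed fails the run):
1. all three containers stand upright and released on the rubber mat (axis at least 13 mm inside its edge) (x of amber_mid in the frame of mat_top between -0.062 and 0.062 m and y of amber_mid in the frame of mat_top between -0.102 and 0.102 m and z of amber_mid in the frame of mat_top below 0.074 m and angle between each of amber_bottle, square_bottle, canister's own z axis and vertical below 0.1 rad and contact force between the fingers and amber_bottle below 0.05 N and linear speed of each of amber_bottle, square_bottle, canister below 0.03 m/s and x of square_mid in the frame of mat_top between -0.062 and 0.062 m and y of square_mid in the frame of mat_top between -0.102 and 0.102 m and z of square_mid in the frame of mat_top below 0.069 m and contact force between the fingers and square_bottle below 0.05 N and x of canister_mid in the frame of mat_top between -0.062 and 0.062 m and y of canister_mid in the frame of mat_top between -0.102 and 0.102 m and z of canister_mid in the frame of mat_top below 0.064 m and contact force between the fingers and canister below 0.05 N), for 0.2 s.
2. the large weight stands upright and released on the balance's pan, within 15 mm of its middle (horizontal distance between weight_mid and pan below 0.015 m and z of weight_mid in the frame of pan between 0.027 and 0.037 m and angle between weight's own z axis and vertical below 0.1 rad and contact force between the fingers and weight below 0.05 N and linear speed of weight below 0.03 m/s), for 0.2 s.
At the end, for the whole second after the job is handed in: The large weight stands upright on the balance's pan within 15 mm of its middle; the amber bottle, the square bottle and the canister each stand upright on the tray within 15 mm of where they started; the small weight is within 15 mm of its start; all released and at rest (all of step 2 and distance of each of amber_mid, square_mid, canister_mid, small_weight_mid from where it was at the start of the episode below 0.015 m and angle between each of amber_bottle, square_bottle, canister's own z axis and vertical below 0.1 rad and contact force between the fingers and amber_bottle below 0.05 N and linear speed of each of amber_bottle, square_bottle, canister below 0.03 m/s and contact force between the fingers and square_bottle below 0.05 N and contact force between the fingers and canister below 0.05 N); the robot touches nothing.
It fails at once if the small weight is disturbed (more than 15 mm) (distance of small_weight_mid from where it was at the start of the episode above 0.015 m).
It fails at once if the large weight is dropped (falls faster than 0.6 m/s out of the gripper) or knocked over (beyond 0.6 rad) ((contact force between the fingers and weight below 0.05 N and linear speed of weight above 0.6 m/s) or angle between weight's own z axis and vertical above 0.6 rad).
It fails at once if the amber bottle is dropped (falls faster than 0.6 m/s out of the gripper) or knocked over (beyond 0.6 rad) ((contact force between the fingers and amber_bottle below 0.05 N and linear speed of amber_bottle above 0.6 m/s) or angle between amber_bottle's own z axis and vertical above 0.6 rad).
It fails at once if the square bottle is dropped (falls faster than 0.6 m/s out of the gripper) or knocked over (beyond 0.6 rad) ((contact force between the fingers and square_bottle below 0.05 N and linear speed of square_bottle above 0.6 m/s) or angle between square_bottle's own z axis and vertical above 0.6 rad).
It fails at once if the canister is dropped (falls faster than 0.6 m/s out of the gripper) or knocked over (beyond 0.6 rad) ((contact force between the fingers and canister below 0.05 N and linear speed of canister above 0.6 m/s) or angle between canister's own z axis and vertical above 0.6 rad).
It also fails if it takes over 147 s, if anything falls off the work surface, if the arm or the gripper's body presses on something with over 40 N, if the wrist force passes 120 N, or if a joint passes its speed limit or range.

ROBOT

A 6-joint arm with a two-finger parallel gripper is mounted at the origin on the work surface. World frame = base frame: x ahead of the robot, y to its left, z up, the work surface at z = 0. Lengths are in mm, angles in degrees, forces in N, time in s.
With the tool pointing down it reaches from about 350 to 850 mm from the base axis. Payload 8.1 kg.
Tool frame: the origin (TCP) lies at the very end of the fingers, on their centre line; the grasp point (between the pads) lies 19 mm behind it (r.grip_depth is the distance from the TCP to the grasp point, in mm); z points along the fingers, y is the direction in which the jaws open and shut (so a half turn about z gives the same grasp; the last joint's range is limited). The gripper opens to 85 mm and grips with 20 to 120 N. Pads are 22 mm wide; open, the fingers measure 114 mm over their backs; the gripper's body (76 mm by 85 mm) begins 54 mm behind the grasp point. The pads swing forward as they close: fully open they stand 13 mm farther back than shut.
Start: joints at [-80.294, 7.471, 85.268, -0, 87.261, -4.893], TCP at [151.251, -580.627, 209.292] pointing down, gripper open.
Joint ranges: [-169.43, 169.43], [-51.17, 129.36], [1.28, 143.12], [-76.62, 256.62], [0, 156.53], [-152.29, 152.29]. Speed limits (degrees/s): [136.94, 136.94, 159.86, 180, 180, 180].

INTERFACE

Orientations are given as [roll, pitch, yaw] about the fixed x, y, z axes, in that order (R = Rz(yaw) Ry(pitch) Rx(roll)).
In Python, from bench import status, viewer, hand_in, r gives the robot as it stands.
- The arm moves only by the shell command python3 -m crank 'ROWS' [OPENING] [FORCE]. ROWS is a JSON object of lists of equal length, an entry for each row: "slide": the shift along the tool's x, y, z in m, a list of three; "twist": the turn about the tool's z in rad. A call has 1 to 8 rows; each row shifts and turns the commanded pose from where the row before left it, along the tool's axes as they then stand; what a row does not reach is not made up. A row lasts 1/10 s, in which the tool goes at most 50 mm and 8.59 degrees, less where a joint would pass 70% of its speed; a pose out of reach is approached as far as the arm can. A call with a gripper value outside its range is refused whole. OPENING is the closure, from 0 (fully open) to 1 (shut), set as the call begins (- or left out, the last holds). The fingers move at their own pace and stop on an object; FORCE is the grip in N (left out, the last holds). Time passes only in rows, so rows that do not move let the fingers close. It gives the time, the measured TCP pose, the force and the opening at its end, in the units of the state.
- status.sense(): the state, without advancing time (a new reading comes with each control period).
- viewer.snapshot(name): name is "scene" or "top" or "wrist"; returns a dict with "img" (420x560x3 uint8, red, green, blue), "fx", "fy", "cx", "cy" (pixels), "R" (3x3) and "t" (3): a world point X has camera coordinates R X + t; the wrist camera has in their place "hand_eye" (4x4, takes a point from camera to tool coordinates, whose origin is the TCP and whose axes are the flange's). Camera axes: x right, y down, z forward; pixel columns grow to the right and rows downward; lengths in mm; the calibration is good to about 2 mm. The wrist camera is an equidistant fisheye: a pixel r from the principal point sees the ray r / f radians off the axis. A picture is of the moment at which its call begins: read the wrist's pose just before it. There is no depth.
- hand_in(): hands the job in, once; it reports no verdict.
The state is a dict: "time": time; "joint_pos": joint angles; "qd": joint speeds; "joint_efforts": joint torques, N m; "tool_pos": TCP position; "tcp_rot": TCP orientation; "ft_force": force on the tool from outside, world axes, zero at the start; "wrist_torque": the same for the moment, N m; "finger_gap": finger opening in mm.
Only numpy, scipy, OpenCV 4.12 (cv2) and the standard library are available. Lean on these libraries where they do the work, as an engineer would, in place of code of your own. Each camera call takes 0.05 s, during which the arm holds its last target.

## Working session

There is one attempt and no reset: what is moved stays moved. The work goes in short steps, Python scripts to look and compute and a shell command to move; the robot and the scene stay as the last step left them, time stands still between calls to the robot, and variables do not carry over. Pictures are saved under pics/ and viewed, and the job is handed in when it is done.

```bash
ls; mkdir -p pics; python3 - <<'E'
from bench import status, viewer, r
import cv2
print(status.sense())
for n in ("scene","top","wrist"):
    s=viewer.snapshot(n)
    cv2.imwrite(f"pics/{n}0.png",s["img"][:,:,::-1])
    print(n,{k:v for k,v in s.items() if k!="img"})
E
```

```text
pics
{'time': 0.0, 'joint_pos': array([-8.02956936e+01,  7.51486036e+00,  8.53299634e+01, -8.21722217e-04,
        8.72628589e+01, -4.89284421e+00]), 'qd': array([ 0.08166124, -0.04070861,  0.04979667, -0.0125633 , -0.05522104,
        0.02162163]), 'joint_efforts': array([ 2.04078016e-03, -5.69387484e+01, -5.00555098e+01,  3.49155005e-05,
        1.44855177e-02, -2.43737702e-05]), 'tool_pos': array([ 151.12900162, -580.03083691,  208.24051413]), 'tcp_rot': array([-1.79892640e+02, -8.36679873e-03,  1.45971828e+01]), 'ft_force': array([ 0.78274466, -0.35663272,  0.68059419]), 'wrist_torque': array([ 0.0185522 , -0.05506808, -0.00601441]), 'finger_gap': 85.16569667041276}
scene {'fx': 409.013855954309, 'fy': 409.013855954309, 'cx': 281.6593452724609, 'cy': 209.21684413107835, 'R': array([[ 0.6307603 ,  0.77597135,  0.0031468 ],
       [ 0.42679644, -0.34353558, -0.8365573 ],
       [-0.64806346,  0.52901017, -0.54787041]]), 't': array([-321.2824608 , -158.42495224, 1219.13622035])}
top {'fx': 527.1886749991598, 'fy': 527.1886749991598, 'cx': 275.1027781979901, 'cy': 210.28901154721655, 'R': array([[ 0.0218583 , -0.99954492,  0.0207887 ],
       [-0.9936922 , -0.02400858, -0.10954179],
       [ 0.10999105, -0.01826318, -0.99376477]]), 't': array([ -35.63626388,  527.34515139, 1271.0824004 ])}
wrist {'fx': 325.19226210127806, 'fy': 325.19226210127806, 'cx': 275.44566392930477, 'cy': 210.81109878334377, 'hand_eye': array([[ 2.14509881e-04, -9.63963732e-01, -2.66033601e-01,
         6.78995179e+01],
       [ 9.99999685e-01,  4.10058136e-04, -6.79505738e-04,
        -7.28360009e-01],
       [ 7.64108129e-04, -2.66033371e-01,  9.63963517e-01,
        -1.63616786e+02],
       [ 0.00000000e+00,  0.00000000e+00,  0.00000000e+00,
         1.00000000e+00]])}
```

View pics/scene0.png

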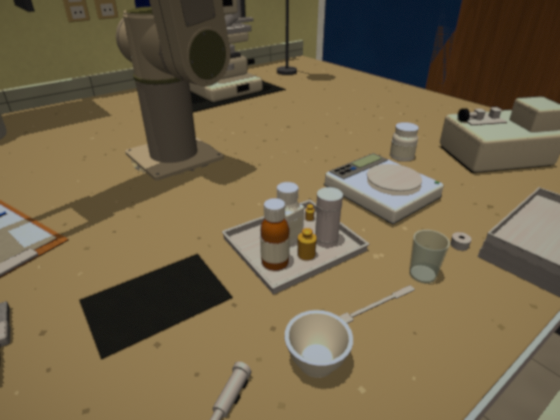

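View pics/top0.png

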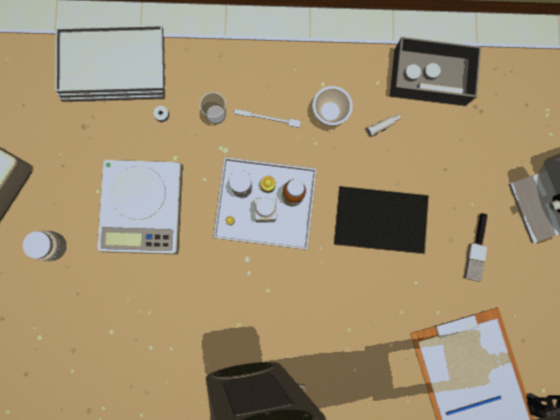

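View pics/wrist0.png

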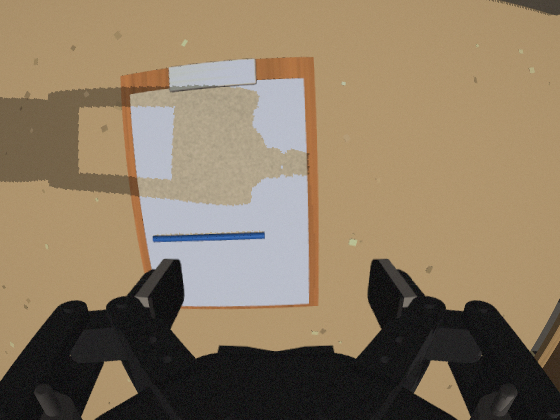

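The scene: in the top picture the canister is at (240,184), the weight at (268,184), the amber bottle at (293,190), the square bottle at (265,208) and the small weight at (230,220). The mat is centred near (381,220) and the pan near (138,192). I'll enlarge this for measurement.

```bash
python3 - <<'E'
import cv2
a=cv2.imread("pics/top0.png")
def crop(im,x0,y0,w,h,k,f): cv2.imwrite(f,cv2.resize(im[y0:y0+h,x0:x0+w],None,fx=k,fy=k,interpolation=cv2.INTER_CUBIC))
crop(a,205,150,120,105,6,"pics/c1.png")
b=cv2.imread("pics/scene0.png")
crop(b,220,170,150,120,5,"pics/c2.png")
crop(a,90,150,350,115,2,"pics/c3.png")
E
```

```text
(no output)
```

View pics/c1.png

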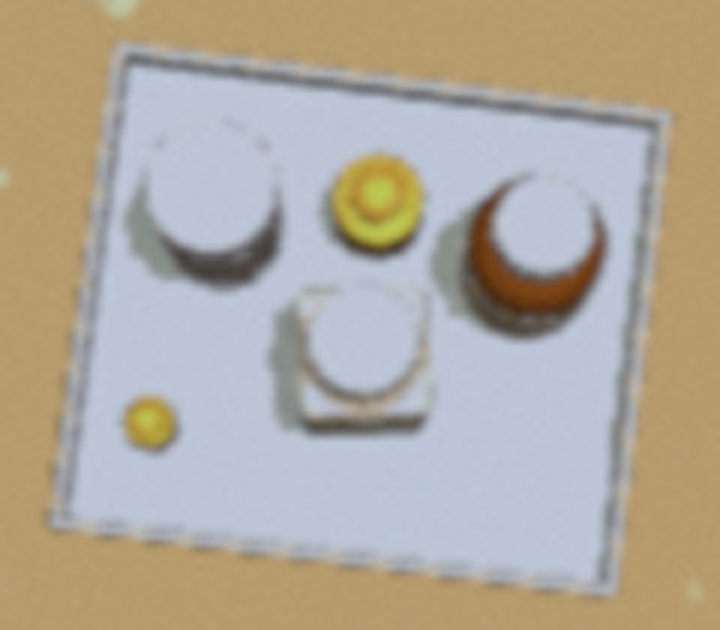

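View pics/c2.png

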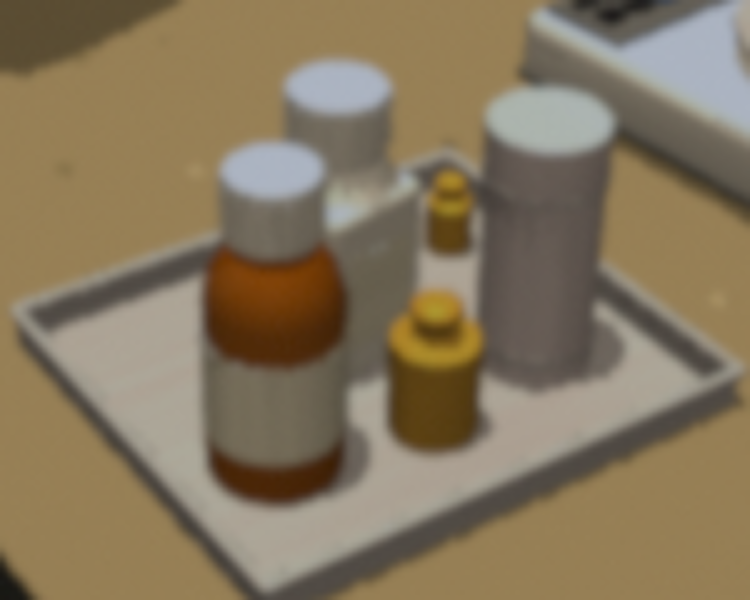

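```bash
cat > h.py <<'E'
import numpy as np, cv2
from bench import status, viewer, r
def ray(s,u,v,z):
    R=np.array(s["R"]);t=np.array(s["t"]);C=-R.T@t
    d=R.T@np.array([(u-s["cx"])/s["fx"],(v-s["cy"])/s["fy"],1])
    return (C+d*(z-C[2])/d[2])
E
python3 - <<'E'
from h import *
s=viewer.snapshot("top"); 
P={"can":((213,185),121),"amb":((546,224),141),"sq":((365,340),131),"w":((380,193),67),"sm":((151,421),41),
"t1":((122,50),21),"t2":((668,115),21),"t3":((610,592),21),"t4":((55,522),21),
"sqb1":((428,290),89),"sqb2":((430,415),89),"sqb3":((303,415),89)}
for k,((u,v),z) in P.items(): print(k,ray(s,(u+.5)/6-.5+205,(v+.5)/6-.5+150,z).round(1))
q=viewer.snapshot("scene")
P={"can":((550,120),121),"amb":((272,171),141),"sq":((338,87),131),"w":((438,305),67),"sm":((450,182),41),
"t1":((735,375),21),"t2":((268,592),21),"t3":((15,310),21),"t4":((445,152),21)}
for k,((u,v),z) in P.items(): print("scene",k,ray(q,(u+.5)/5-.5+220,(v+.5)/5-.5+170,z).round(1))
E
```

```text
can [585.1  60.3 121. ]
amb [570.1 -66.7 141. ]
sq [525.5   0.6 131. ]
w [592.6  -4.   67. ]
sm [500.9  86.7  41. ]
t1 [657.9 104.9  21. ]
t2 [ 636.2 -123.7   21. ]
t3 [ 436.6 -102.5   21. ]
t4 [460.2 126.   21. ]
sqb1 [550.8 -23.7  89. ]
sqb2 [501.5 -25.5  89. ]
sqb3 [500.3  24.1  89. ]
scene can [584.6  60.  121. ]
scene amb [570.2 -67.8 141. ]
scene sq [5.256e+02 4.000e-01 1.310e+02]
scene w [594.9  -6.   67. ]
scene sm [503.4  85.3  41. ]
scene t1 [660.9  99.3  21. ]
scene t2 [ 639.6 -125.3   21. ]
scene t3 [ 439.4 -104.6   21. ]
scene t4 [459.8 122.9  21. ]
```

View pics/c3.png

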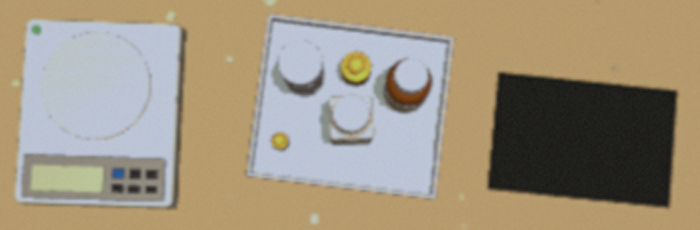

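```bash
python3 - <<'E'
from h import *
s=viewer.snapshot("top"); a=s["img"]
f=lambda u,v:((u+.5)/2-.5+90,(v+.5)/2-.5+150)
m=[ray(s,*f(*p),4) for p in [(499,74),(677,92),(669,207),(489,189)]]
print(np.round(m,1),np.mean(m,0)); 
# black mask of mat
g=cv2.cvtColor(a,cv2.COLOR_RGB2GRAY)[180:260,330:435]
n,l,st,c=cv2.connectedComponentsWithStats((g<50).astype(np.uint8)); i=1+np.argmax(st[1:,4]); print("mat c",ray(s,c[i][0]+330,c[i][1]+180,4), cv2.minAreaRect(np.argwhere(l==i)[:,::-1].astype(np.float32)))
print("pan",ray(s,*f(97,84.5),65)); 
for p in [(41,85),(152,85),(97,31),(97,139)]: print(ray(s,*f(*p),65).round(1))
h=[ray(s,*f(*p),48).round(1) for p in [(28,21),(182,26),(174,206),(17,200)]];print(h)
cv2.imwrite("pics/c4.png",cv2.resize(a[150:260,95:190,::-1],None,fx=6,fy=5.4,interpolation=cv2.INTER_CUBIC))
q=viewer.snapshot("scene")["img"]
cv2.imwrite("pics/c5.png",cv2.resize(q[140:230,310:450,::-1],None,fx=5,fy=5,interpolation=cv2.INTER_CUBIC))
E
```

```text
[[ 594.8 -185.2    4. ]
 [ 577.3 -411.8    4. ]
 [ 431.5 -400.3    4. ]
 [ 448.9 -173.9    4. ]] [ 513.12825425 -292.79673568    4.        ]
mat c [ 513.58442567 -291.49443301    4.        ] ((51.30685043334961, 39.584930419921875), (89.5054931640625, 57.0008659362793), 6.009006023406982)
pan [560.21479587 305.83697442  65.        ]
[558.  372.4  65. ]
[561.2 240.2  65. ]
[625.2 309.1  65. ]
[494.7 302.6  65. ]
[array([638.7, 397.6,  48. ]), array([637.4, 210.2,  48. ]), array([417.7, 210.7,  48. ]), array([420.7, 398.2,  48. ])]
```

View pics/c5.png

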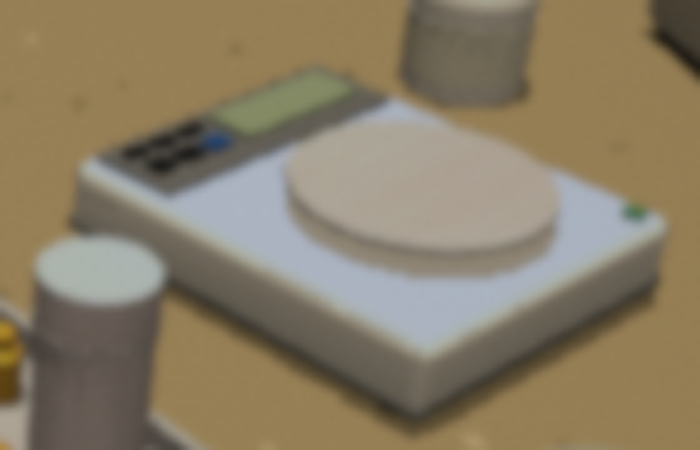

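View pics/c4.png

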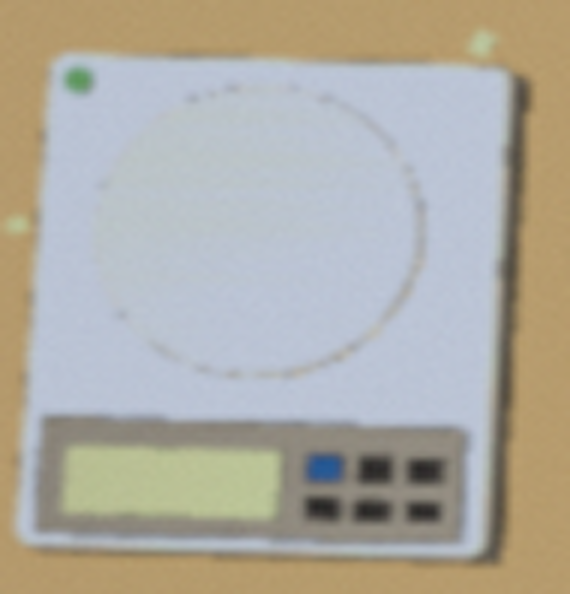

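```bash
python3 -m crank '{"slide":[[0,0,-0.01],[0,0,-0.01],[0,0,-0.01],[0,0,-0.01],[0,0,0],[0,0,0],[0,0,0],[0,0,0]],"twist":[-0.146,-0.146,-0.146,-0.146,-0.146,-0.146,-0.146,-0.146]}' 0 60
python3 - <<'E'
from h import *
s=viewer.snapshot("top");q=viewer.snapshot("scene")
print(ray(s,(261.5+.5)/6-.5+95,(232.5+.5)/5.4-.5+150,65),ray(q,421.5/5-.5+310,185.5/5-.5+140,65))
st=status.sense();print(st["tool_pos"],st["tcp_rot"],st["joint_pos"])
E
```

```text
time: 1.15
tool_pos: [151.2, -580.6, 249.3]
tcp_rot: [-180.0, -0.0, 81.9]
ft_force: [-1.1, -0.5, -1.1]
finger_gap: 85.6
[558.64395878 305.95681406  65.        ] [560.60662253 304.86822651  65.        ]
[ 151.24888045 -580.59732168  249.24965891] [-1.79999001e+02 -4.69963703e-03  8.16596045e+01] [-8.02943788e+01  6.70997567e+00  8.19479983e+01  5.06189059e-04
  9.13468039e+01 -7.19539715e+01]
```

```bash
python3 -m crank '{"slide":[[0,0,0],[0,0,0]],"twist":[-0.146,0]}'
python3 - <<'E'
from h import *
st=status.sense();print(st["tool_pos"],st["tcp_rot"],st["joint_pos"])
E
```

```text
time: 1.45
tool_pos: [151.2, -580.6, 249.3]
tcp_rot: [-180.0, -0.0, 89.8]
ft_force: [0.1, 0.1, 0.3]
finger_gap: 85.0
[ 151.21789178 -580.60500167  249.27440526] [-1.79998738e+02 -4.43544393e-03  8.98000241e+01] [-8.02967921e+01  6.70946960e+00  8.19459876e+01 -4.80795978e-04
  9.13491292e+01 -8.00968275e+01]
```

```bash
python3 -m crank '{"slide":[[0.02,0.016,0],[0.032,0.026,0],[0.032,0.026,0],[0.032,0.026,0],[0.032,0.026,0],[0.032,0.026,0],[0.032,0.026,0],[0.032,0.026,0]],"twist":[0,0,0,0,0,0,0,0]}'
```

```text
time: 2.25
tool_pos: [350.5, -335.7, 249.5]
tcp_rot: [180.0, 0.0, 89.4]
ft_force: [-0.1, -0.7, -0.3]
finger_gap: 85.6
```

```bash
python3 -m crank '{"slide":[[0.034,0.028,0],[0.034,0.028,0],[0.034,0.028,0],[0.034,0.028,0],[0.034,0.028,0],[0.034,0.028,0],[0.034,0.028,0],[0.02,0.016,0]],"twist":[0,0,0,0,0,0,0,0]}'
python3 -m crank '{"slide":[[0,0,0],[0,0,0]],"twist":[0,0]}'
```

```text
time: 3.05
tool_pos: [563.7, -76.6, 249.2]
tcp_rot: [180.0, -0.0, 89.6]
ft_force: [-0.3, -0.7, 0.3]
finger_gap: 85.4
time: 3.25
tool_pos: [562.2, -79.1, 249.0]
tcp_rot: [-180.0, 0.0, 89.7]
ft_force: [0.1, -0.2, 0.0]
finger_gap: 85.4
```

```bash
python3 -m crank '{"slide":[[0.012,0.008,0.01],[0,0,0.024],[0,0,0.024],[0,0,0.024],[0,0,0.022],[0,0,0.02],[0,0,0.012],[0,0,0.008]],"twist":[0,0,0,0,0,0,0,0]}'
python3 -m crank '{"slide":[[0,0,0]],"twist":[0]}'
python3 - <<'E'
from h import *
for n in ("wrist","scene"):
    cv2.imwrite(f"pics/{n}1.png",viewer.snapshot(n)["img"][:,:,::-1])
E
```

```text
time: 4.05
tool_pos: [569.5, -67.8, 103.9]
tcp_rot: [-179.9, -0.0, 89.8]
ft_force: [0.4, 0.8, -0.1]
finger_gap: 85.6
time: 4.15
tool_pos: [569.5, -67.6, 104.3]
tcp_rot: [-179.9, -0.0, 89.8]
ft_force: [0.0, 0.4, -0.5]
finger_gap: 85.1
```

View pics/wrist1.png

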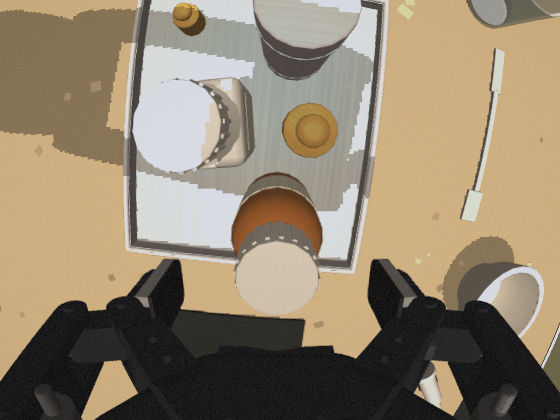

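View pics/scene1.png

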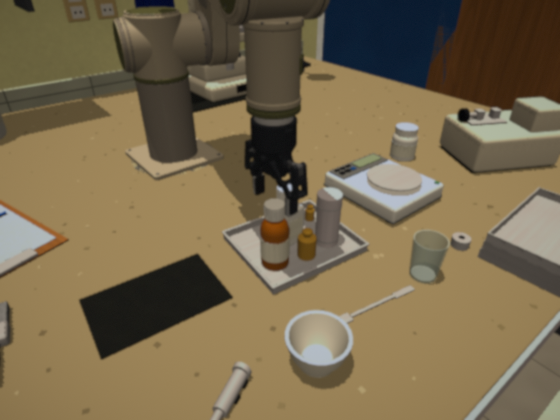

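```bash
cat >> h.py <<'E'
from scipy.spatial.transform import Rotation as Ro
def proj(s,X):
    c=np.array(s["R"])@np.array(X)+np.array(s["t"]); return np.array([s["cx"]+s["fx"]*c[0]/c[2],s["cy"]+s["fy"]*c[1]/c[2]])
def wproj(s,X,st):
    R=Ro.from_euler("xyz",st["tcp_rot"],degrees=True).as_matrix()
    T=R.T@(np.array(X)-st["tool_pos"]); H=np.array(s["hand_eye"]); c=H[:3,:3].T@(T-H[:3,3])
    th=np.arctan2(np.hypot(c[0],c[1]),c[2]); p=c[:2]/np.hypot(c[0],c[1])*th*s["fx"]; return p+[s["cx"],s["cy"]]
E
python3 - <<'E'
from h import *
st=status.sense();s=viewer.snapshot("wrist");q=viewer.snapshot("scene")
print(wproj(s,[570.1,-67.2,141],st),wproj(s,[593,-4.5,67],st),wproj(s,[585,60,121],st),proj(q,[612,-68,117]),proj(q,[527,-68,117]))
E
```

```text
[273.01571541 280.77700455] [310.34884765 131.61520796] [3.04789304e+02 8.12690227e-02] [288.64844826 225.21493105] [259.94983983 204.99799278]
```

```bash
python3 - <<'E'
import cv2
a=cv2.imread("pics/scene1.png")
cv2.imwrite("pics/c6.png",cv2.resize(a[110:280,220:370],None,fx=4,fy=3.5,interpolation=cv2.INTER_CUBIC))
E
```

```text
(no output)
```

View pics/c6.png

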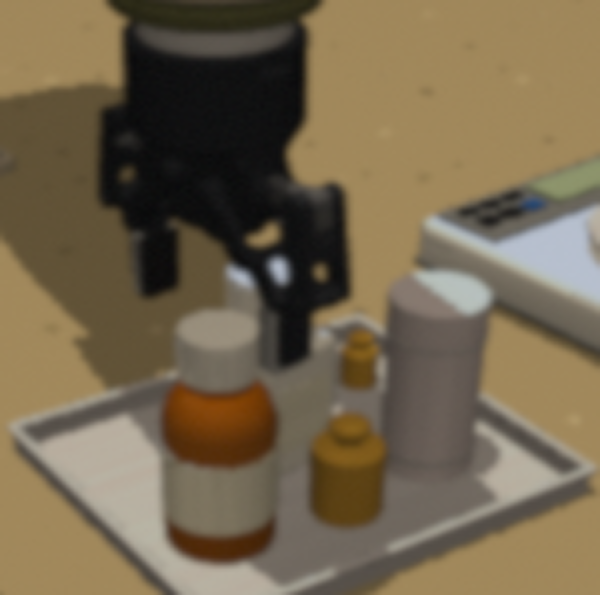

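```bash
python3 - <<'E'
from h import *
st=status.sense();s=viewer.snapshot("wrist");q=viewer.snapshot("scene")
for z in (117,130,141): print(z,wproj(s,[569.5+42.5,-67.6,z],st),wproj(s,[569.5+42.5,-56.6,z],st),wproj(s,[569.5+42.5,-78.6,z],st),[proj(q,[569.5+o,-67.6,z]).round(1) for o in (57,42.5,-42.5,-57)])
a=cv2.imread("pics/wrist1.png");cv2.imwrite("pics/c7.png",cv2.resize(a[220:360,120:440],None,fx=2.5,fy=2.5))
E
```

```text
117 [352.6871615  258.30703406] [354.3398165  238.64801694] [350.93337746 276.98836502] [array([294.2, 228.9]), array([288.8, 225.1]), array([260.1, 204.9]), array([255.6, 201.8])]
130 [358.47871485 268.92539713] [360.5017853  248.06515673] [356.34772906 288.59775249] [array([294.3, 222.8]), array([288.9, 219.1]), array([259.9, 199.1]), array([255.4, 196. ])]
141 [364.02108823 279.1693469 ] [366.4460035  257.22037508] [361.48653357 299.70956813] [array([294.4, 217.5]), array([289. , 213.9]), array([259.8, 194.1]), array([255.2, 191. ])]
```

View pics/c7.png

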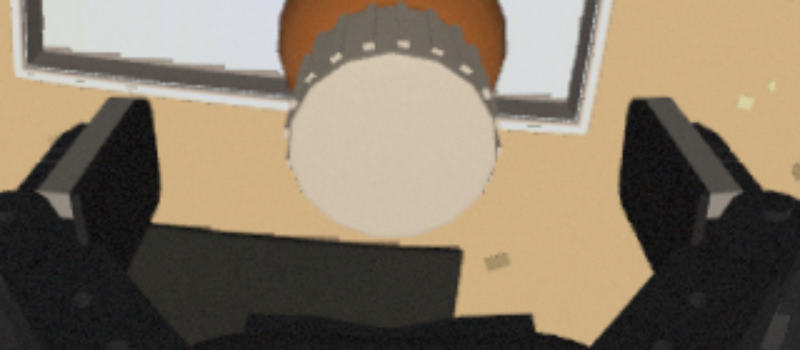

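```bash
python3 -m crank '{"slide":[[0,0,-0.03],[0,0,-0.03],[0,0,-0.02],[0,0,0],[0,0,0],[0,0,0],[0,0,0],[0,0,0]],"twist":[0,0,0,0,0,0,0,0]}' 0.5
python3 - <<'E'
from h import *
st=status.sense();s=viewer.snapshot("wrist");q=viewer.snapshot("scene")
print(st["tool_pos"],st["finger_gap"])
g=st["finger_gap"]/2
for z in (184,197,210): print(z,wproj(s,[569.5+g,-56.6,z],st),wproj(s,[569.5+g,-78.6,z],st),[proj(q,[569.5+o,-67.6,z]).round(1) for o in (g,-g)])
a=q["img"][:,:,::-1];cv2.imwrite("pics/c8.png",cv2.resize(a[60:280,220:370],None,fx=4,fy=2.7,interpolation=cv2.INTER_CUBIC))
cv2.imwrite("pics/c9.png",s["img"][:,:,::-1])
E
```

```text
time: 5.25
tool_pos: [569.6, -67.3, 184.1]
tcp_rot: [-179.9, -0.0, 89.9]
ft_force: [-0.6, -0.1, 0.6]
finger_gap: 42.7
[569.64362356 -67.33404826 184.08320545] 42.71270069629359
184 [314.25693855 233.01526619] [312.7173564  270.08167016] [array([281.4, 187.6]), array([266.2, 178.2])]
197 [317.13092015 241.60933144] [315.25901733 280.81376299] [array([281.4, 181. ]), array([266.1, 171.7])]
210 [320.44696157 251.58622654] [318.14241236 293.08145682] [array([281.4, 174.2]), array([266. , 165.1])]
```

View pics/c8.png

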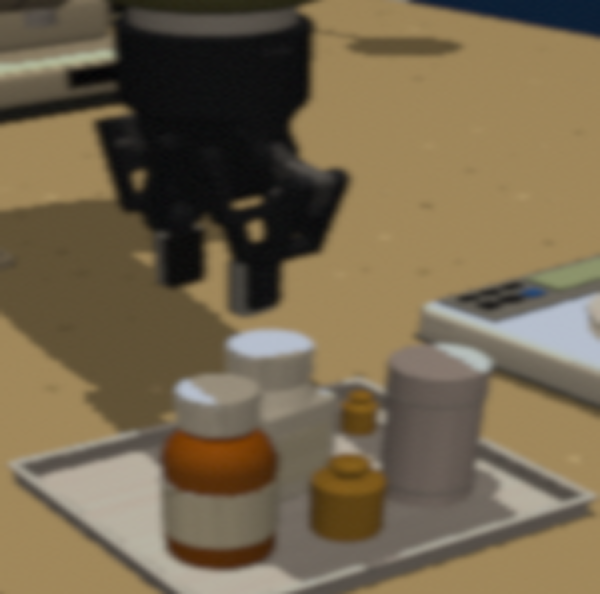

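View pics/c9.png

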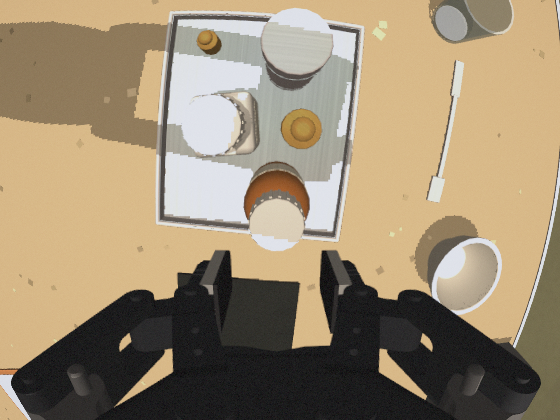

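```bash
python3 - <<'E'
from h import *
print(r.grip_depth,[x for x in dir(r) if x[0]!='_'])
st=status.sense();s=viewer.snapshot("wrist")
for n,p in dict(amb=[570.1,-67.2,141],w=[593.5,-5,67],sq=[525.5,.5,131],can=[585,60,121]).items(): print(n,wproj(s,p,st))
E
python3 -m crank '{"slide":[[0,0,0],[0,0,0.01],[0,0,0.02],[0,0,0.02],[0,0,0.02],[0,0,0.012],[0,0,0.007],[0,0,0.003]],"twist":[0,0,0,0,0,0,0,0]}' 0
python3 - <<'E'
from h import *
cv2.imwrite("pics/w3.png",viewer.snapshot("wrist")["img"][200:380,100:450,::-1])
a=viewer.snapshot("scene")["img"][:,:,::-1];cv2.imwrite("pics/s3.png",cv2.resize(a[110:280,220:370],None,fx=4,fy=3.5,interpolation=cv2.INTER_CUBIC))
E
```

```text
18.700000000000003 ['PlanningError', 'grip_depth']
amb [275.21018787 226.5616515 ]
w [302.56640233 130.32898722]
sq [208.45337577 125.20808455]
can [296.52413293  40.74443546]
time: 6.2
tool_pos: [570.0, -67.4, 92.6]
tcp_rot: [-179.9, -0.0, 89.9]
ft_force: [0.0, -0.0, -0.5]
finger_gap: 85.5
```

View pics/w3.png

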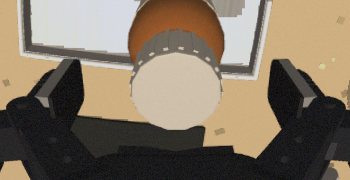

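View pics/s3.png

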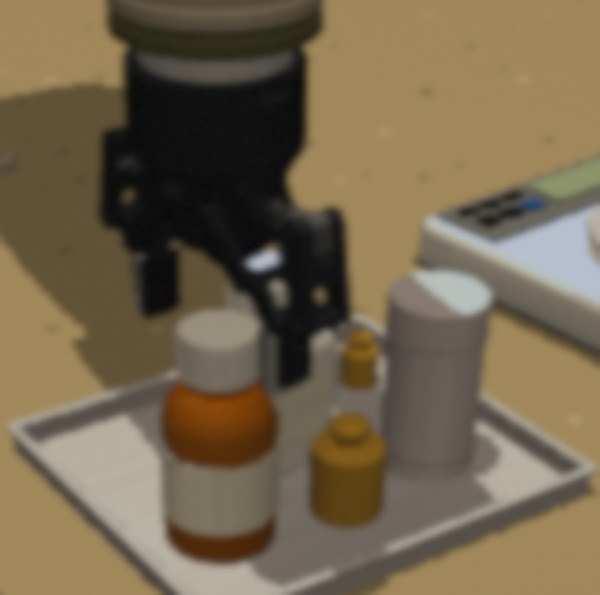

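```bash
python3 -m crank '{"slide":[[0,0,0.005],[0,0,0]],"twist":[0,0]}'
python3 -m crank '{"slide":[[0,0,0],[0,0,0],[0,0,0],[0,0,0],[0,0,0],[0,0,0],[0,0,0],[0,0,0]],"twist":[0,0,0,0,0,0,0,0]}' 1 50
python3 - <<'E'
from h import *
a=viewer.snapshot("scene")["img"][:,:,::-1];cv2.imwrite("pics/s4.png",cv2.resize(a[110:280,220:370],None,fx=4,fy=3.5,interpolation=cv2.INTER_CUBIC))
E
```

```text
time: 6.5
tool_pos: [570.5, -67.5, 88.4]
tcp_rot: [180.0, 0.0, 89.9]
ft_force: [-0.1, 0.4, 0.3]
finger_gap: 85.3
time: 7.3
tool_pos: [570.6, -67.6, 88.8]
tcp_rot: [180.0, 0.0, 89.9]
ft_force: [-1.3, 0.7, 5.1]
finger_gap: 36.6
```

View pics/s4.png

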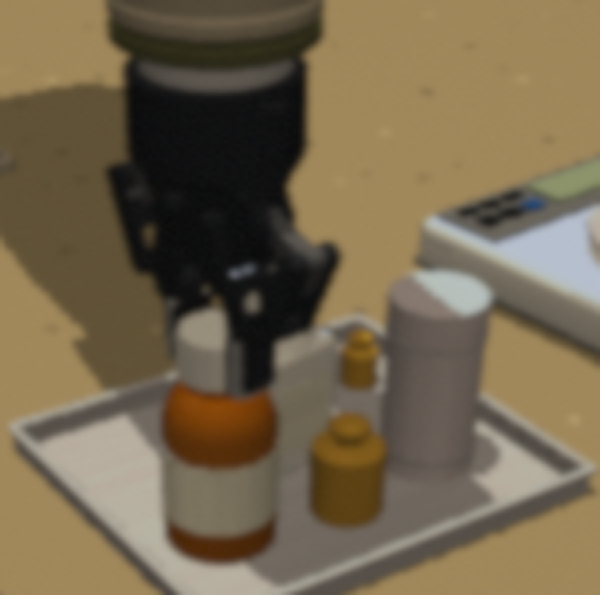

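```bash
python3 -m crank '{"slide":[[0,0,-0.004],[0,0,-0.008],[0,0,-0.012],[0,0,-0.012],[0,0,-0.012],[0,0,-0.008],[0,0,-0.004],[0,0,0]],"twist":[0,0,0,0,0,0,0,0]}'
python3 -m crank '{"slide":[[-0.010,-0.002,0],[-0.02,-0.004,0],[-0.028,-0.006,0],[-0.035,-0.008,0],[-0.035,-0.008,0],[-0.035,-0.008,0],[-0.035,-0.008,0],[-0.03,-0.006,0]],"twist":[0,0,0,0,0,0,0,0]}'
python3 - <<'E'
from h import *
cv2.imwrite("pics/s5.png",viewer.snapshot("scene")["img"][:,:,::-1])
E
```

```text
time: 8.15
tool_pos: [570.8, -67.5, 149.2]
tcp_rot: [179.9, 0.0, 89.9]
ft_force: [0.2, -0.2, -2.1]
finger_gap: 36.9
time: 8.95
tool_pos: [518.2, -297.5, 147.3]
tcp_rot: [-179.9, -0.0, 89.8]
ft_force: [1.0, 0.1, -1.9]
finger_gap: 36.6
```

View pics/s5.png

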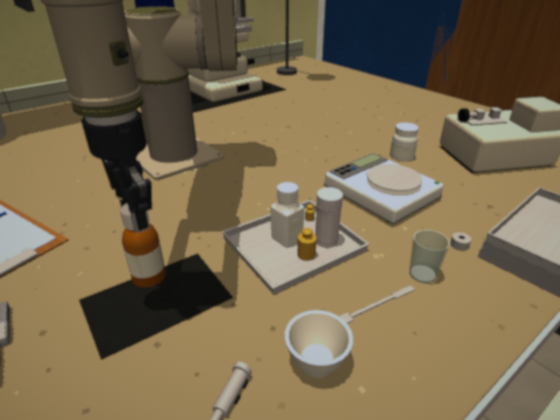

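```bash
python3 -m crank '{"slide":[[-0.022,-0.003,0],[-0.02,-0.003,0],[-0.014,-0.002,0],[-0.008,-0.001,0],[0,0,0.01],[0,0,0.012],[0,0,0.012],[0,0,0.01]],"twist":[0,0,0,0,0,0,0,0]}'
python3 -m crank '{"slide":[[0,0,0.004],[0,0,0]],"twist":[0,0]}'
```

```text
time: 9.8
tool_pos: [510.3, -358.0, 102.1]
tcp_rot: [-179.9, -0.1, 89.9]
ft_force: [0.4, 0.2, -2.3]
finger_gap: 36.5
time: 10.0
tool_pos: [510.2, -358.5, 99.0]
tcp_rot: [-179.9, -0.1, 89.9]
ft_force: [-0.7, 0.3, -2.2]
finger_gap: 36.8
```

```bash
python3 -m crank '{"slide":[[0,0,0.004],[0,0,0.002],[0,0,0.002],[0,0,0]],"twist":[0,0,0,0]}'
python3 -m crank '{"slide":[[0,0,0.001],[0,0,0]],"twist":[0,0]}'
```

```text
time: 10.4
tool_pos: [510.6, -359.3, 92.2]
tcp_rot: [-180.0, -0.0, 89.9]
ft_force: [-0.7, 0.1, -2.2]
finger_gap: 36.7
time: 10.6
tool_pos: [510.7, -359.4, 91.3]
tcp_rot: [-180.0, -0.0, 89.9]
ft_force: [0.4, -0.4, -3.0]
finger_gap: 36.8
```

```bash
python3 -m crank '{"slide":[[0,0,0.001],[0,0,0]],"twist":[0,0]}'
python3 -m crank '{"slide":[[0,0,0.001],[0,0,0]],"twist":[0,0]}'
```

```text
time: 10.8
tool_pos: [510.7, -359.3, 90.2]
tcp_rot: [-180.0, -0.0, 89.9]
ft_force: [0.6, 0.4, -2.2]
finger_gap: 37.0
time: 11.0
tool_pos: [510.8, -359.6, 89.8]
tcp_rot: [180.0, 0.0, 89.9]
ft_force: [-0.8, 1.4, 2.3]
finger_gap: 36.6
```

```bash
python3 -m crank '{"slide":[[0,0,0],[0,0,0],[0,0,0],[0,0,0],[0,0,0],[0,0,-0.02],[0,0,-0.04],[0,0,-0.04]],"twist":[0,0,0,0,0,0,0,0]}' 0
python3 -m crank '{"slide":[[0.03,0,0],[0.045,0.002,0],[0.045,0.002,0],[0.045,0.002,0],[0.045,0.002,0],[0.045,0.002,0],[0.045,0.002,0],[0.03,0.001,0]],"twist":[0,0,0,0,0,0,0,0]}'
python3 - <<'E'
from h import *
cv2.imwrite("pics/s6.png",viewer.snapshot("scene")["img"][:,:,::-1])
st=status.sense();print(st["tool_pos"],st["joint_pos"])
E
```

```text
time: 11.8
tool_pos: [509.9, -358.7, 189.3]
tcp_rot: [-179.9, -0.1, 89.9]
ft_force: [0.6, -1.4, 0.6]
finger_gap: 85.6
time: 12.6
tool_pos: [524.2, -26.6, 189.5]
tcp_rot: [180.0, -0.0, 90.0]
ft_force: [0.0, 0.6, 0.1]
finger_gap: 84.9
[524.29579243 -23.19599299 189.51915018] [-8.25468103 -3.67850451 98.73355243  0.16644819 84.93680783 -8.33394038]
```

View pics/s6.png

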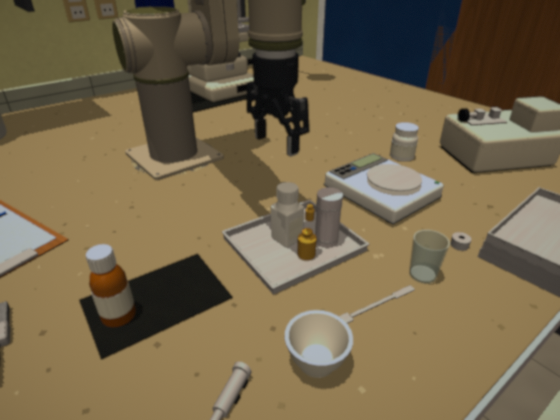

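```bash
python3 -m crank '{"slide":[[0.012,0.001,0],[0.01,0,0],[0,0,0.01],[0,0,0.02],[0,0,0.02],[0,0,0.015],[0,0,0],[0,0,0]],"twist":[0,0,0,0,0,0,0,0]}'
python3 - <<'E'
from h import *
st=status.sense();s=viewer.snapshot("wrist");print(st["tool_pos"],wproj(s,[525.5,.5,131],st))
cv2.imwrite("pics/w6.png",s["img"][:,:,::-1])
E
```

```text
time: 13.45
tool_pos: [525.2, -7.9, 124.1]
tcp_rot: [-180.0, 0.0, 89.8]
ft_force: [-0.2, -0.4, 0.1]
finger_gap: 85.3
[525.20740052  -7.85716475 124.11756403] [275.14707808 241.97285348]
```

View pics/w6.png

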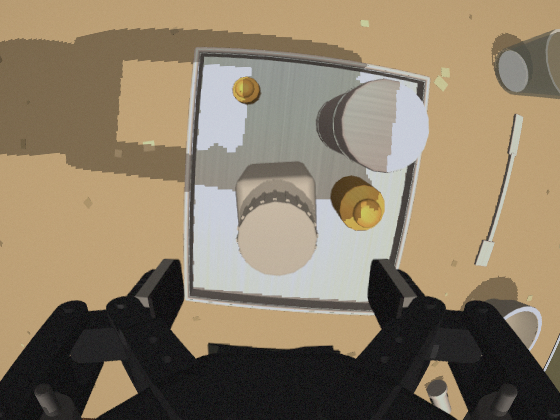

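```bash
python3 -m crank '{"slide":[[0.005,0,0],[0.004,0,0.005],[0,0,0.012],[0,0,0.012],[0,0,0.01],[0,0,0.005],[0,0,0],[0,0,0]],"twist":[0,0,0,0,0,0,0,0]}'
python3 -m crank '{"slide":[[0,0,0],[0,0,0],[0,0,0],[0,0,0],[0,0,0],[0,0,0],[0,0,0],[0,0,0]],"twist":[0,0,0,0,0,0,0,0]}' 1 50
```

```text
time: 14.3
tool_pos: [525.5, 1.6, 80.3]
tcp_rot: [-180.0, -0.0, 89.9]
ft_force: [0.1, -0.1, 0.5]
finger_gap: 85.3
time: 15.1
tool_pos: [526.1, 1.5, 81.0]
tcp_rot: [179.9, 0.0, 89.9]
ft_force: [0.4, -0.8, 4.9]
finger_gap: 40.6
```

```bash
python3 -m crank '{"slide":[[0,0,-0.004],[0,0,-0.008],[0,0,-0.012],[0,0,-0.012],[0,0,-0.012],[0,0,-0.008],[0,0,-0.004],[0,0,0]],"twist":[0,0,0,0,0,0,0,0]}'
python3 -m crank '{"slide":[[-0.010,-0.000,0],[-0.02,-0.001,0],[-0.03,-0.002,0],[-0.035,-0.002,0],[-0.035,-0.002,0],[-0.035,-0.002,0],[-0.03,-0.001,0],[-0.025,-0.001,0]],"twist":[0,0,0,0,0,0,0,0]}'
python3 -m crank '{"slide":[[-0.02,-0.001,0],[-0.015,-0.001,0],[-0.008,0,0],[0,0,0]],"twist":[0,0,0,0]}'
```

```text
time: 15.9
tool_pos: [525.9, 1.6, 141.2]
tcp_rot: [179.9, 0.0, 89.9]
ft_force: [0.3, -0.1, -1.2]
finger_gap: 41.0
time: 16.7
tool_pos: [512.9, -220.6, 139.3]
tcp_rot: [-179.9, -0.0, 89.8]
ft_force: [0.6, 0.2, -2.7]
finger_gap: 40.4
time: 17.1
tool_pos: [511.5, -262.1, 139.9]
tcp_rot: [-180.0, -0.0, 89.8]
ft_force: [-0.1, -0.4, -2.6]
finger_gap: 40.7
```

```bash
python3 -m crank '{"slide":[[-0.01,0.001,0],[-0.01,0.001,0],[-0.007,0,0],[0,0,0.01],[0,0,0.015],[0,0,0.015],[0,0,0.01],[0,0,0.004]],"twist":[0,0,0,0,0,0,0,0]}'
python3 -m crank '{"slide":[[0,0,0.001],[0,0,0]],"twist":[0,0]}'
```

```text
time: 17.9
tool_pos: [512.5, -287.2, 83.6]
tcp_rot: [-179.8, -0.1, 89.9]
ft_force: [-0.7, 1.0, -1.4]
finger_gap: 40.8
time: 18.1
tool_pos: [514.1, -288.4, 85.5]
tcp_rot: [180.0, 0.0, 89.9]
ft_force: [1.0, -0.7, -1.2]
finger_gap: 40.7
```

```bash
python3 -m crank '{"slide":[[0,0,0.001],[0,0,0.001],[0,0,0]],"twist":[0,0,0]}'
python3 -m crank '{"slide":[[0,0,0.001],[0,0,0]],"twist":[0,0]}'
```

```text
time: 18.4
tool_pos: [514.0, -288.5, 83.6]
tcp_rot: [180.0, 0.0, 89.9]
ft_force: [0.0, -0.2, -2.3]
finger_gap: 40.6
time: 18.6
tool_pos: [513.8, -288.3, 82.3]
tcp_rot: [-180.0, -0.0, 89.9]
ft_force: [-0.2, -0.1, -1.6]
finger_gap: 41.1
```

```bash
python3 -m crank '{"slide":[[0,0,0.001],[0,0,0]],"twist":[0,0]}'
```

```text
time: 18.8
tool_pos: [514.0, -288.5, 82.0]
tcp_rot: [180.0, 0.0, 89.9]
ft_force: [-1.6, 1.4, 4.7]
finger_gap: 40.4
```

```bash
python3 -m crank '{"slide":[[0,0,0],[0,0,0],[0,0,0],[0,0,0],[0,0,0],[0,0,-0.02],[0,0,-0.04],[0,0,-0.04]],"twist":[0,0,0,0,0,0,0,0]}' 0
python3 -m crank '{"slide":[[0.03,0.006,0],[0.044,0.009,0],[0.044,0.009,0],[0.044,0.009,0],[0.044,0.009,0],[0.044,0.009,0],[0.044,0.009,0],[0.03,0.006,0]],"twist":[0,0,0,0,0,0,0,0]}'
python3 -m crank '{"slide":[[0,0,0],[0,0,0]],"twist":[0,0]}'
```

```text
time: 19.6
tool_pos: [513.0, -287.8, 181.3]
tcp_rot: [-179.9, -0.1, 89.9]
ft_force: [0.4, -0.3, 0.1]
finger_gap: 85.1
time: 20.4
tool_pos: [580.7, 38.5, 181.4]
tcp_rot: [180.0, -0.0, 90.0]
ft_force: [0.4, -0.2, 0.1]
finger_gap: 85.0
time: 20.6
tool_pos: [580.4, 36.0, 181.2]
tcp_rot: [-180.0, 0.0, 90.0]
ft_force: [0.7, -1.0, -0.4]
finger_gap: 85.4
```

```bash
python3 -m crank '{"slide":[[0.012,0.0025,0],[0.0125,0.002,0],[0,0,0.02],[0,0,0.02],[0,0,0.02],[0,0,0],[0,0,0]],"twist":[0,0,0,0,0,0,0]}'
python3 - <<'E'
from h import *
st=status.sense();s=viewer.snapshot("wrist");print(st["tool_pos"],wproj(s,[585,60.2,121],st),wproj(s,[593.5,-5,67],st))
cv2.imwrite("pics/w7.png",s["img"][:,:,::-1])
E
```

```text
time: 21.3
tool_pos: [584.9, 60.0, 121.4]
tcp_rot: [-180.0, -0.0, 89.9]
ft_force: [-0.2, -0.2, 0.5]
finger_gap: 85.5
[584.87202811  60.0081155  121.36754981] [274.9179203  251.22622043] [286.33591064 301.8047141 ]
```

View pics/w7.png

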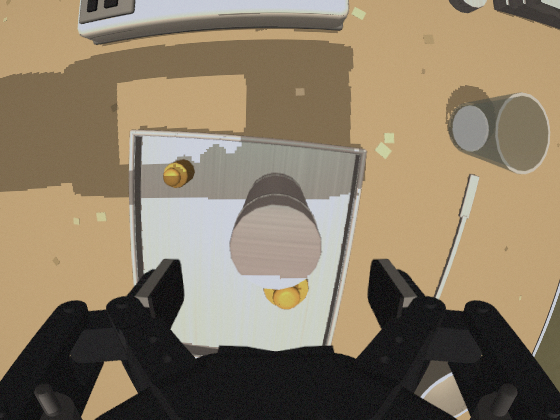

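```bash
python3 -m crank '{"slide":[[0,0,0.008],[0,0,0.013],[0,0,0.012],[0,0,0.01],[0,0,0.006],[0,0,0],[0,0,0],[0,0,0]],"twist":[0,0,0,0,0,0,0,0]}'
python3 -m crank '{"slide":[[0,0,0],[0,0,0],[0,0,0],[0,0,0],[0,0,0],[0,0,0],[0,0,0],[0,0,0]],"twist":[0,0,0,0,0,0,0,0]}' 1 50
python3 -m crank '{"slide":[[0,0,-0.006],[0,0,-0.012],[0,0,-0.018],[0,0,-0.02],[0,0,-0.018],[0,0,-0.012],[0,0,-0.006],[0,0,0]],"twist":[0,0,0,0,0,0,0,0]}'
python3 - <<'E'
from h import *
cv2.imwrite("pics/s7.png",viewer.snapshot("scene")["img"][:,:,::-1])
E
```

```text
time: 22.15
tool_pos: [585.6, 60.0, 73.0]
tcp_rot: [179.9, -0.0, 89.9]
ft_force: [0.5, 0.4, 0.5]
finger_gap: 85.5
time: 22.95
tool_pos: [585.5, 60.0, 73.1]
tcp_rot: [179.9, -0.0, 89.9]
ft_force: [-1.3, 0.3, 5.6]
finger_gap: 50.2
time: 23.75
tool_pos: [585.5, 60.0, 165.2]
tcp_rot: [179.9, -0.0, 89.9]
ft_force: [1.1, -0.0, -2.2]
finger_gap: 49.8
```

View pics/s7.png

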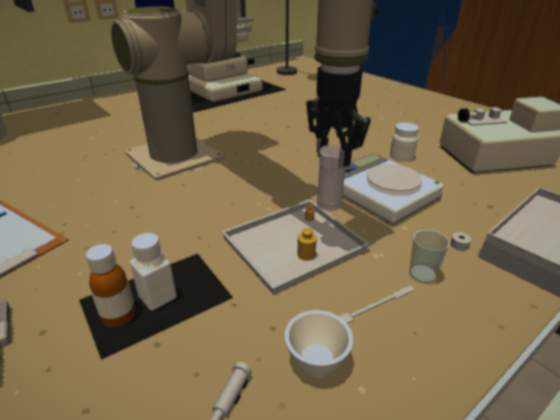

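```bash
python3 -m crank '{"slide":[[-0.010,-0.002,0],[-0.02,-0.005,0],[-0.03,-0.007,0],[-0.035,-0.009,0],[-0.035,-0.009,0],[-0.035,-0.009,0],[-0.03,-0.008,0],[-0.025,-0.006,0]],"twist":[0,0,0,0,0,0,0,0]}'
python3 -m crank '{"slide":[[-0.02,-0.004,0],[-0.015,-0.003,0],[-0.008,0,0],[0,0,0]],"twist":[0,0,0,0]}'
```

```text
time: 24.6
tool_pos: [527.9, -162.0, 163.1]
tcp_rot: [-179.9, -0.0, 89.8]
ft_force: [0.1, 0.5, -2.0]
finger_gap: 50.4
time: 25.0
tool_pos: [522.2, -203.6, 163.8]
tcp_rot: [-180.0, -0.0, 89.8]
ft_force: [-0.1, 0.8, -2.2]
finger_gap: 50.5
```

```bash
python3 -m crank '{"slide":[[-0.007,-0.002,0],[-0.006,-0.002,0.01],[0,0,0.018],[0,0,0.018],[0,0,0.016],[0,0,0.014],[0,0,0.007],[0,0,0]],"twist":[0,0,0,0,0,0,0,0]}'
python3 -m crank '{"slide":[[0,0,0.001],[0,0,0]],"twist":[0,0]}'
```

```text
time: 25.8
tool_pos: [517.6, -215.3, 79.8]
tcp_rot: [-179.9, -0.1, 89.9]
ft_force: [-0.9, 0.1, -2.7]
finger_gap: 49.7
time: 26.0
tool_pos: [519.2, -216.2, 81.3]
tcp_rot: [179.9, 0.0, 89.9]
ft_force: [1.1, 0.6, -2.0]
finger_gap: 50.5
```

```bash
python3 -m crank '{"slide":[[0,0,0.002],[0,0,0.002],[0,0,0.001],[0,0,0]],"twist":[0,0,0,0]}'
python3 -m crank '{"slide":[[0,0,0.001],[0,0,0]],"twist":[0,0]}'
```

```text
time: 26.4
tool_pos: [518.3, -215.8, 75.1]
tcp_rot: [-180.0, -0.0, 89.9]
ft_force: [0.5, 0.3, -2.7]
finger_gap: 50.0
time: 26.6
tool_pos: [518.4, -215.8, 74.2]
tcp_rot: [-180.0, -0.0, 89.9]
ft_force: [-0.1, -0.8, -2.4]
finger_gap: 50.1
```

```bash
python3 -m crank '{"slide":[[0,0,0.001],[0,0,0]],"twist":[0,0]}'
```

```text
time: 26.8
tool_pos: [518.6, -216.1, 74.1]
tcp_rot: [180.0, 0.0, 89.9]
ft_force: [-3.6, 0.8, 4.5]
finger_gap: 50.2
```

```bash
python3 -m crank '{"slide":[[0,0,0],[0,0,0],[0,0,0],[0,0,0],[0,0,0],[0,0,-0.02],[0,0,-0.04],[0,0,-0.04]],"twist":[0,0,0,0,0,0,0,0]}' 0
python3 -m crank '{"slide":[[0.04,0.014,0],[0.042,0.015,0],[0.042,0.015,0],[0.042,0.015,0],[0.03,0.012,0],[0.013,0.004,0],[0,0,0],[0,0,0]],"twist":[0,0,0,0,0,0,0,0]}' 0.3
python3 - <<'E'
from h import *
st=status.sense();s=viewer.snapshot("wrist");print(st["tool_pos"],wproj(s,[593.5,-5,67],st))
cv2.imwrite("pics/w8.png",s["img"][:,:,::-1]);cv2.imwrite("pics/s8.png",viewer.snapshot("scene")["img"][:,:,::-1])
E
```

```text
time: 27.6
tool_pos: [517.6, -215.4, 173.4]
tcp_rot: [-179.9, -0.1, 89.9]
ft_force: [1.0, -1.2, 0.4]
finger_gap: 85.4
time: 28.4
tool_pos: [593.6, -7.9, 173.1]
tcp_rot: [-180.0, 0.0, 89.9]
ft_force: [-0.4, -1.0, 0.5]
finger_gap: 59.5
[593.58908323  -7.88623534 173.08222272] [275.00147244 200.64513624]
```

View pics/w8.png

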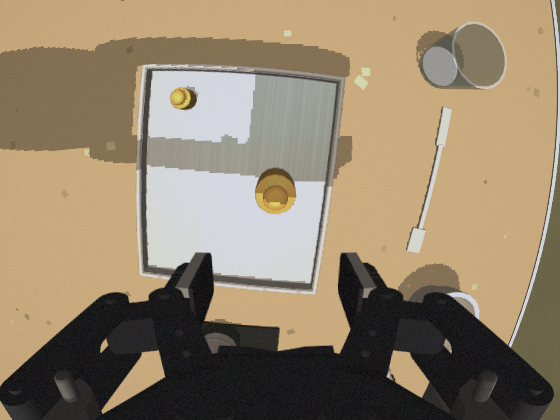

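View pics/s8.png

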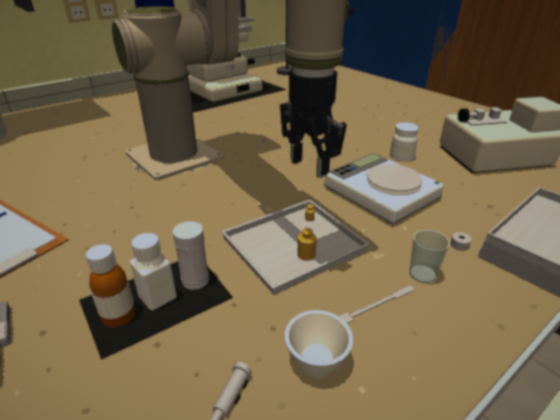

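```bash
python3 -m crank '{"slide":[[0.0035,0,0.015],[0,0,0.03],[0,0,0.03],[0,0,0.03],[0,0,0.025],[0,0,0.015],[0,0,0.008],[0,0,0]],"twist":[0,0,0,0,0,0,0,0]}'
python3 - <<'E'
from h import *
st=status.sense();s=viewer.snapshot("wrist");print(st["tool_pos"],wproj(s,[593.5,-5,67],st))
cv2.imwrite("pics/w9.png",s["img"][:,:,::-1]);a=viewer.snapshot("scene")["img"][:,:,::-1];cv2.imwrite("pics/s9.png",cv2.resize(a[110:280,220:370],None,fx=4,fy=3.5,interpolation=cv2.INTER_CUBIC))
E
```

```text
time: 29.3
tool_pos: [593.1, -3.8, 19.2]
tcp_rot: [-179.9, -0.0, 89.9]
ft_force: [0.0, 0.4, -1.0]
finger_gap: 59.9
[593.05340398  -3.79034321  19.16701333] [275.23092684 298.92928986]
```

View pics/w9.png

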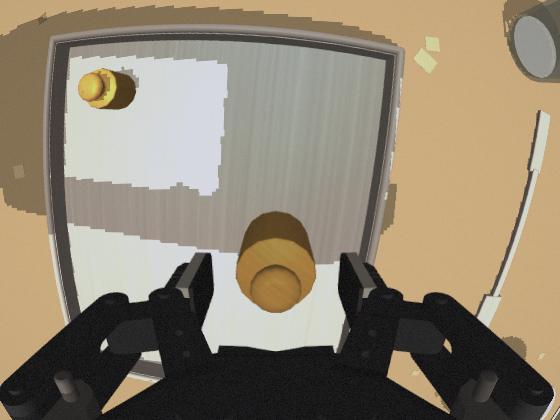

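View pics/s9.png

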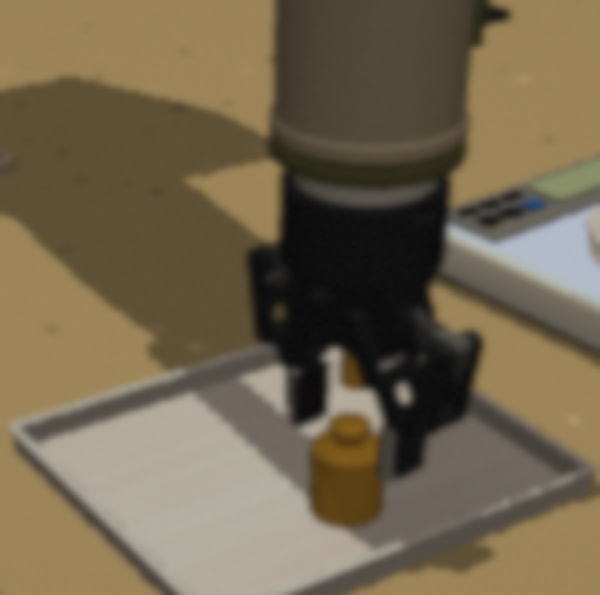

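```bash
python3 -m crank '{"slide":[[0,0,0.004],[0,0,0.005],[0,0,0.004],[0,0,0.003],[0,0,0]],"twist":[0,0,0,0,0]}'
python3 -m crank '{"slide":[[0,0,0],[0,0,0],[0,0,0],[0,0,0],[0,0,0],[0,0,0]],"twist":[0,0,0,0,0,0]}' 1 60
```

```text
time: 29.9
tool_pos: [593.3, -3.5, 3.5]
tcp_rot: [-179.9, -0.0, 89.9]
ft_force: [-0.2, 0.5, -0.6]
finger_gap: 59.7
time: 30.5
tool_pos: [594.0, -3.5, 4.8]
tcp_rot: [180.0, 0.0, 89.9]
ft_force: [-3.3, -0.4, 5.9]
finger_gap: 36.3
```

Gripped (gap 36.3 on the 38 mm cylinder). Lifting and checking.

```bash
python3 -m crank '{"slide":[[0,0,-0.006],[0,0,-0.012],[0,0,-0.02],[0,0,-0.025],[0,0,-0.025],[0,0,-0.02],[0,0,-0.012],[0,0,0]],"twist":[0,0,0,0,0,0,0,0]}'
python3 - <<'E'
from h import *
cv2.imwrite("pics/s10.png",viewer.snapshot("scene")["img"][:,:,::-1])
E
```

```text
time: 31.3
tool_pos: [595.4, -3.6, 126.8]
tcp_rot: [179.8, 0.0, 89.9]
ft_force: [1.0, -0.3, -4.4]
finger_gap: 36.1
```

View pics/s10.png

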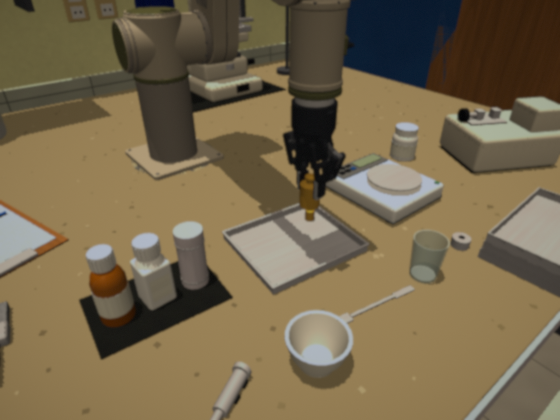

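```bash
python3 -m crank '{"slide":[[0.010,-0.001,0],[0.02,-0.002,0],[0.03,-0.004,0],[0.036,-0.004,0],[0.036,-0.004,0],[0.036,-0.004,0],[0.036,-0.004,0],[0.03,-0.004,0]],"twist":[0,0,0,0,0,0,0,0]}'
python3 -m crank '{"slide":[[0.025,-0.003,0],[0.02,-0.002,0],[0.01,-0.001,0],[0,0,0]],"twist":[0,0,0,0]}'
```

```text
time: 32.15
tool_pos: [565.4, 232.9, 122.2]
tcp_rot: [-179.8, 0.0, 89.9]
ft_force: [0.6, -0.8, -5.3]
finger_gap: 36.2
time: 32.55
tool_pos: [560.1, 286.7, 122.8]
tcp_rot: [-179.9, 0.0, 90.0]
ft_force: [-0.2, -0.2, -5.2]
finger_gap: 36.2
```

```bash
python3 -m crank '{"slide":[[0.008,0,0],[0.007,0,0],[0.004,0,0],[0,0,0.01],[0,0,0.014],[0,0,0.014],[0,0,0.008],[0,0,0]],"twist":[0,0,0,0,0,0,0,0]}'
python3 - <<'E'
from h import *
st=status.sense();s=viewer.snapshot("wrist");print(st["tool_pos"])
cv2.imwrite("pics/w11.png",s["img"][:,:,::-1]);a=viewer.snapshot("scene")["img"][:,:,::-1];cv2.imwrite("pics/s11.png",cv2.resize(a[100:230,310:450],None,fx=5,fy=4.5,interpolation=cv2.INTER_CUBIC))
E
```

```text
time: 33.35
tool_pos: [559.8, 303.5, 75.2]
tcp_rot: [-179.8, 0.1, 89.9]
ft_force: [-0.3, -0.1, -5.5]
finger_gap: 35.9
[559.76281179 303.52370294  75.22736309]
```

View pics/w11.png

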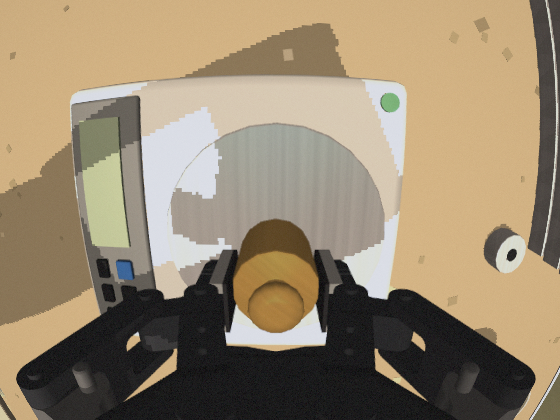

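View pics/s11.png

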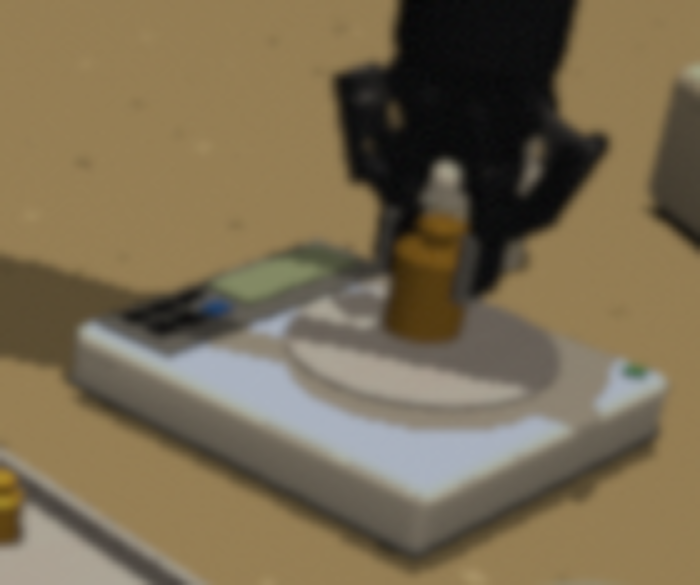

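```bash
python3 -m crank '{"slide":[[0.001,0,0.003],[0,0,0.002],[0,0,0.001],[0,0,0]],"twist":[0,0,0,0]}'
python3 -m crank '{"slide":[[0,0,0.001],[0,0,0]],"twist":[0,0]}'
```

```text
time: 33.85
tool_pos: [561.5, 305.6, 72.3]
tcp_rot: [-180.0, 0.0, 89.9]
ft_force: [-0.1, 0.6, -5.3]
finger_gap: 35.9
time: 34.05
tool_pos: [561.5, 305.5, 71.3]
tcp_rot: [-180.0, 0.0, 89.9]
ft_force: [0.0, -0.2, -4.2]
finger_gap: 36.0
```

```bash
python3 -m crank '{"slide":[[0,-0.001,0.001],[0,0,0.001],[0,0,0]],"twist":[0,0,0]}'
python3 -m crank '{"slide":[[0,0,0.001],[0,0,0]],"twist":[0,0]}'
python3 -m crank '{"slide":[[0,0,0.001],[0,0,0]],"twist":[0,0]}'
```

```text
time: 34.35
tool_pos: [560.3, 305.5, 69.0]
tcp_rot: [-180.0, 0.0, 89.9]
ft_force: [0.5, -0.3, -4.7]
finger_gap: 35.8
time: 34.55
tool_pos: [560.4, 305.6, 68.1]
tcp_rot: [-180.0, 0.0, 89.9]
ft_force: [-0.8, -0.4, -4.9]
finger_gap: 35.9
time: 34.75
tool_pos: [560.4, 305.5, 67.1]
tcp_rot: [-180.0, 0.0, 89.9]
ft_force: [-0.2, -0.7, -5.0]
finger_gap: 35.8
```

```bash
python3 -m crank '{"slide":[[0,0,0.001],[0,0,0]],"twist":[0,0]}'
```

```text
time: 34.95
tool_pos: [560.6, 305.6, 66.8]
tcp_rot: [180.0, -0.0, 89.9]
ft_force: [-3.7, -1.1, 0.3]
finger_gap: 36.3
```

```bash
python3 -m crank '{"slide":[[0,0,0.0005],[0,0,0]],"twist":[0,0]}'
python3 -m crank '{"slide":[[0,0,0],[0,0,0],[0,0,0],[0,0,0],[0,0,0],[0,0,-0.02],[0,0,-0.04],[0,0,-0.05]],"twist":[0,0,0,0,0,0,0,0]}' 0.2
python3 -m crank '{"slide":[[0,0,0],[0,0,0],[0,0,0]],"twist":[0,0,0]}' 0
python3 - <<'E'
from h import *
st=status.sense();s=viewer.snapshot("wrist");print(st["tool_pos"],wproj(s,[559.5,305.4,129],st),wproj(s,[559.5,305.4,65],st))
cv2.imwrite("pics/w12.png",s["img"][:,:,::-1]);a=viewer.snapshot("scene")["img"][:,:,::-1];cv2.imwrite("pics/s12.png",cv2.resize(a[100:230,310:450],None,fx=5,fy=4.5,interpolation=cv2.INTER_CUBIC))
E
```

```text
time: 35.15
tool_pos: [560.7, 305.6, 66.8]
tcp_rot: [180.0, -0.0, 89.9]
ft_force: [-4.7, -2.6, 4.8]
finger_gap: 35.8
time: 35.95
tool_pos: [558.7, 304.7, 174.0]
tcp_rot: [-179.7, 0.1, 89.9]
ft_force: [0.6, 0.4, 0.0]
finger_gap: 68.2
time: 36.25
tool_pos: [560.0, 305.3, 174.8]
tcp_rot: [-179.9, 0.0, 89.9]
ft_force: [0.0, -0.1, -0.6]
finger_gap: 85.3
[560.01688841 305.33936104 174.76320216] [274.19653256 225.70049714] [274.61181476 202.82812698]
```

View pics/w12.png

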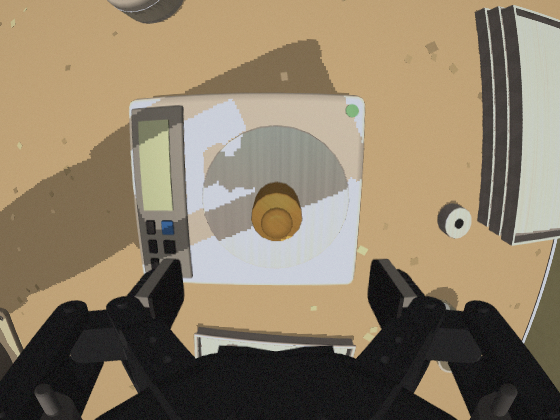

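View pics/s12.png

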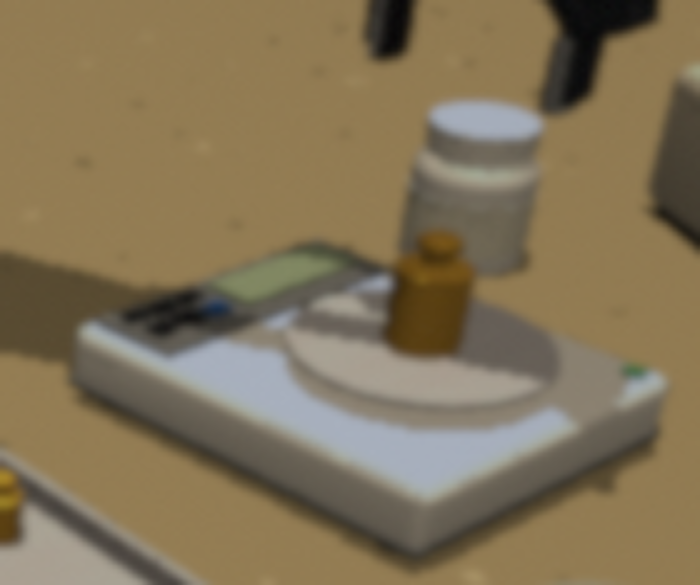

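```bash
python3 -m crank '{"slide":[[-0.03,-0.002,0],[-0.046,-0.004,0],[-0.046,-0.004,0],[-0.046,-0.004,0],[-0.046,-0.004,0],[-0.046,-0.004,0],[-0.046,-0.004,0],[-0.046,-0.004,0]],"twist":[0,0,0,0,0,0,0,0]}'
python3 -m crank '{"slide":[[-0.04,-0.003,0],[-0.04,-0.003,0],[-0.04,-0.003,0],[-0.03,-0.002,0],[-0.012,-0.001,0],[0,0,0],[0,0,0]],"twist":[0,0,0,0,0,0,0]}'
```

```text
time: 37.15
tool_pos: [528.5, -48.0, 174.4]
tcp_rot: [-179.9, -0.0, 89.9]
ft_force: [0.5, -0.1, 0.6]
finger_gap: 85.2
time: 37.85
tool_pos: [517.2, -207.3, 175.0]
tcp_rot: [-179.9, -0.1, 89.9]
ft_force: [0.8, -0.2, 0.8]
finger_gap: 85.4
```

```bash
python3 -m crank '{"slide":[[-0.0085,0.001,0.01],[0,0,0.02],[0,0,0.02],[0,0,0.02],[0,0,0.015],[0,0,0.01],[0,0,0.005],[0,0,0]],"twist":[0,0,0,0,0,0,0,0]}'
python3 -m crank '{"slide":[[0,0,0]],"twist":[0]}'
```

```text
time: 38.65
tool_pos: [518.3, -216.6, 75.3]
tcp_rot: [-180.0, -0.0, 89.9]
ft_force: [0.1, -0.4, -0.8]
finger_gap: 85.1
time: 38.75
tool_pos: [519.1, -217.1, 76.6]
tcp_rot: [179.9, 0.0, 89.9]
ft_force: [0.3, 0.5, 1.1]
finger_gap: 85.4
```

```bash
python3 -m crank '{"slide":[[0.001,-0.0005,0.0015],[0,0,0],[0,0,0]],"twist":[0,0,0]}'
python3 -m crank '{"slide":[[0,0,0],[0,0,0],[0,0,0],[0,0,0],[0,0,0],[0,0,0],[0,0,0],[0,0,0]],"twist":[0,0,0,0,0,0,0,0]}' 1 50
python3 -m crank '{"slide":[[0,0,-0.004],[0,0,-0.008],[0,0,-0.014],[0,0,-0.014],[0,0,-0.012],[0,0,-0.008],[0,0,-0.004],[0,0,0]],"twist":[0,0,0,0,0,0,0,0]}'
```

```text
time: 39.05
tool_pos: [518.2, -216.0, 74.7]
tcp_rot: [180.0, 0.0, 89.9]
ft_force: [0.0, -0.5, -0.5]
finger_gap: 85.4
time: 39.85
tool_pos: [518.3, -216.1, 74.7]
tcp_rot: [180.0, 0.0, 89.9]
ft_force: [-0.1, -1.3, 5.3]
finger_gap: 50.1
time: 40.65
tool_pos: [518.4, -216.1, 139.1]
tcp_rot: [179.9, 0.0, 89.9]
ft_force: [-0.4, 0.3, -2.6]
finger_gap: 50.3
```

```bash
python3 -m crank '{"slide":[[0.010,0.002,0],[0.02,0.005,0],[0.03,0.007,0],[0.035,0.009,0],[0.035,0.009,0],[0.035,0.009,0],[0.03,0.008,0],[0.025,0.006,0]],"twist":[0,0,0,0,0,0,0,0]}'
python3 -m crank '{"slide":[[0.02,0.004,0],[0.015,0.003,0],[0.008,0.002,0],[0,0,0]],"twist":[0,0,0,0]}'
```

```text
time: 41.45
tool_pos: [572.9, 6.7, 137.3]
tcp_rot: [-179.9, -0.0, 90.0]
ft_force: [0.6, 0.4, -2.4]
finger_gap: 50.3
time: 41.85
tool_pos: [582.3, 47.9, 137.9]
tcp_rot: [-180.0, -0.0, 90.0]
ft_force: [-0.4, -1.4, -2.2]
finger_gap: 50.3
```

```bash
python3 -m crank '{"slide":[[0.007,0.001,0],[0.005,0.001,0.01],[0,0,0.015],[0,0,0.015],[0,0,0.012],[0,0,0.006],[0,0,0],[0,0,0]],"twist":[0,0,0,0,0,0,0,0]}'
```

```text
time: 42.65
tool_pos: [584.7, 58.9, 80.5]
tcp_rot: [180.0, 0.0, 89.9]
ft_force: [0.2, 0.0, -2.5]
finger_gap: 50.1
```

```bash
python3 -m crank '{"slide":[[0.001,0.0005,0.002],[0,0,0.002],[0,0,0.001],[0,0,0]],"twist":[0,0,0,0]}'
python3 -m crank '{"slide":[[0,0,0.001],[0,0,0]],"twist":[0,0]}'
python3 -m crank '{"slide":[[0,0,0.001],[0,0,0]],"twist":[0,0]}'
```

```text
time: 43.05
tool_pos: [585.0, 60.0, 75.2]
tcp_rot: [-180.0, 0.0, 89.9]
ft_force: [-0.3, -0.4, -3.2]
finger_gap: 50.5
time: 43.25
tool_pos: [585.0, 60.0, 74.2]
tcp_rot: [-180.0, 0.0, 89.9]
ft_force: [0.7, -0.7, -1.6]
finger_gap: 50.1
time: 43.45
tool_pos: [585.2, 60.0, 73.8]
tcp_rot: [180.0, 0.0, 89.9]
ft_force: [-2.1, -0.3, 2.4]
finger_gap: 50.1
```

Contact. Release, rise, back to the mat for the square bottle (514, −288.4, 81.8).

```bash
python3 -m crank '{"slide":[[0,0,0],[0,0,0],[0,0,0],[0,0,0],[0,0,0],[0,0,-0.02],[0,0,-0.04],[0,0,-0.045]],"twist":[0,0,0,0,0,0,0,0]}' 0
python3 -m crank '{"slide":[[-0.03,-0.006,0],[-0.044,-0.009,0],[-0.044,-0.009,0],[-0.044,-0.009,0],[-0.044,-0.009,0],[-0.044,-0.009,0],[-0.044,-0.009,0],[-0.03,-0.006,0]],"twist":[0,0,0,0,0,0,0,0]}'
python3 -m crank '{"slide":[[-0.01,-0.002,0],[0,0,0],[0,0,0]],"twist":[0,0,0]}'
```

```text
time: 44.25
tool_pos: [583.5, 60.0, 177.6]
tcp_rot: [-179.8, 0.0, 89.9]
ft_force: [1.1, 0.1, 0.2]
finger_gap: 85.4
time: 45.05
tool_pos: [517.4, -266.7, 178.4]
tcp_rot: [180.0, 0.0, 89.8]
ft_force: [-0.0, -0.7, -0.3]
finger_gap: 85.3
time: 45.35
tool_pos: [516.6, -273.0, 178.2]
tcp_rot: [-180.0, -0.0, 89.9]
ft_force: [0.5, 0.9, -0.5]
finger_gap: 85.3
```

```bash
python3 -m crank '{"slide":[[-0.0085,-0.001,0.005],[-0.007,-0.0015,0.015],[0,0,0.02],[0,0,0.02],[0,0,0.02],[0,0,0.01],[0,0,0.005],[0,0,0]],"twist":[0,0,0,0,0,0,0,0]}'
python3 -m crank '{"slide":[[0,0,0],[0,0,0]],"twist":[0,0]}'
```

```text
time: 46.15
tool_pos: [513.5, -289.0, 82.5]
tcp_rot: [-179.9, -0.0, 89.9]
ft_force: [-0.7, -0.5, -0.4]
finger_gap: 85.5
time: 46.35
tool_pos: [514.6, -289.8, 84.6]
tcp_rot: [179.9, 0.1, 89.9]
ft_force: [-0.2, -0.8, 0.8]
finger_gap: 85.1
```

```bash
python3 -m crank '{"slide":[[0.001,-0.0005,0.002],[0,0,0],[0,0,0]],"twist":[0,0,0]}'
python3 -m crank '{"slide":[[0,0,0],[0,0,0],[0,0,0],[0,0,0],[0,0,0],[0,0,0],[0,0,0],[0,0,0]],"twist":[0,0,0,0,0,0,0,0]}' 1 50
python3 -m crank '{"slide":[[0,0,-0.004],[0,0,-0.008],[0,0,-0.014],[0,0,-0.014],[0,0,-0.012],[0,0,-0.008],[0,0,-0.004],[0,0,0]],"twist":[0,0,0,0,0,0,0,0]}'
```

```text
time: 46.65
tool_pos: [513.4, -288.4, 81.5]
tcp_rot: [180.0, 0.0, 89.9]
ft_force: [-0.6, 0.0, -0.0]
finger_gap: 85.3
time: 47.45
tool_pos: [513.6, -288.5, 81.6]
tcp_rot: [180.0, 0.0, 89.9]
ft_force: [1.9, -0.1, 3.5]
finger_gap: 40.7
time: 48.25
tool_pos: [513.7, -288.6, 146.1]
tcp_rot: [179.9, 0.0, 89.9]
ft_force: [0.3, 0.7, -1.5]
finger_gap: 40.5
```

```bash
python3 -m crank '{"slide":[[0.010,0.000,0],[0.02,0.001,0],[0.03,0.001,0],[0.035,0.002,0],[0.035,0.002,0],[0.035,0.002,0],[0.035,0.002,0],[0.03,0.001,0]],"twist":[0,0,0,0,0,0,0,0]}'
python3 -m crank '{"slide":[[0.025,0.001,0],[0.015,0.001,0],[0.008,0,0],[0,0,0],[0,0,0]],"twist":[0,0,0,0,0]}'
```

```text
time: 49.05
tool_pos: [523.9, -55.9, 144.4]
tcp_rot: [-179.9, -0.0, 89.9]
ft_force: [0.3, -1.6, -1.9]
finger_gap: 40.8
time: 49.55
tool_pos: [526.8, -11.1, 145.1]
tcp_rot: [-180.0, 0.0, 89.9]
ft_force: [-0.1, -0.2, -2.0]
finger_gap: 40.6
```

```bash
python3 -m crank '{"slide":[[0.007,-0.001,0],[0.0055,0,0.01],[0,0,0.015],[0,0,0.015],[0,0,0.012],[0,0,0.006],[0,0,0],[0,0,0]],"twist":[0,0,0,0,0,0,0,0]}'
```

```text
time: 50.35
tool_pos: [526.1, 2.0, 87.4]
tcp_rot: [180.0, 0.0, 89.9]
ft_force: [0.5, 0.7, -1.4]
finger_gap: 40.7
```

```bash
python3 -m crank '{"slide":[[-0.0005,0,0.002],[0,0,0.002],[0,0,0.001],[0,0,0]],"twist":[0,0,0,0]}'
python3 -m crank '{"slide":[[0,0,0.001],[0,0,0]],"twist":[0,0]}'
python3 -m crank '{"slide":[[0,0,0.001],[0,0,0]],"twist":[0,0]}'
```

```text
time: 50.75
tool_pos: [525.9, 1.6, 82.3]
tcp_rot: [180.0, -0.0, 89.9]
ft_force: [-0.8, 0.5, -2.5]
finger_gap: 40.8
time: 50.95
tool_pos: [525.9, 1.6, 81.2]
tcp_rot: [-180.0, -0.0, 89.9]
ft_force: [1.2, -1.3, -1.4]
finger_gap: 40.7
time: 51.15
tool_pos: [526.1, 1.6, 80.6]
tcp_rot: [180.0, 0.0, 89.9]
ft_force: [-0.0, -0.1, -0.5]
finger_gap: 40.7
```

```bash
python3 -m crank '{"slide":[[0,0,0.0005],[0,0,0]],"twist":[0,0]}'
```

```text
time: 51.35
tool_pos: [526.3, 1.6, 80.5]
tcp_rot: [180.0, 0.0, 89.9]
ft_force: [-0.4, 0.7, 5.0]
finger_gap: 40.7
```

```bash
python3 -m crank '{"slide":[[0,0,0],[0,0,0],[0,0,0],[0,0,0],[0,0,0],[0,0,-0.02],[0,0,-0.04],[0,0,-0.045]],"twist":[0,0,0,0,0,0,0,0]}' 0
python3 -m crank '{"slide":[[-0.03,-0.001,0],[-0.045,-0.002,0],[-0.045,-0.002,0],[-0.045,-0.002,0],[-0.045,-0.002,0],[-0.045,-0.002,0],[-0.045,-0.002,0],[-0.03,-0.001,0]],"twist":[0,0,0,0,0,0,0,0]}'
python3 -m crank '{"slide":[[-0.02,0,0],[-0.01,0,0],[0,0,0],[0,0,0]],"twist":[0,0,0,0]}'
```

```text
time: 52.15
tool_pos: [524.4, 1.8, 184.2]
tcp_rot: [-179.8, -0.0, 89.9]
ft_force: [1.4, -0.4, 0.4]
finger_gap: 85.4
time: 52.95
tool_pos: [510.5, -331.4, 184.6]
tcp_rot: [-180.0, 0.0, 89.8]
ft_force: [-0.6, 0.3, 0.2]
finger_gap: 85.5
time: 53.35
tool_pos: [511.3, -357.5, 184.6]
tcp_rot: [-180.0, -0.0, 89.9]
ft_force: [-0.2, 0.1, 0.3]
finger_gap: 85.7
```

```bash
python3 -m crank '{"slide":[[-0.002,-0.0005,0.005],[0,0,0.015],[0,0,0.02],[0,0,0.02],[0,0,0.02],[0,0,0.01],[0,0,0.004],[0,0,0]],"twist":[0,0,0,0,0,0,0,0]}'
python3 -m crank '{"slide":[[0,0,0],[0,0,0]],"twist":[0,0]}'
```

```text
time: 54.15
tool_pos: [510.5, -359.9, 90.2]
tcp_rot: [-180.0, -0.0, 89.9]
ft_force: [-0.1, -0.0, 0.4]
finger_gap: 85.2
time: 54.35
tool_pos: [511.4, -360.9, 92.1]
tcp_rot: [179.9, 0.1, 89.9]
ft_force: [-0.4, 0.2, 0.3]
finger_gap: 85.3
```

```bash
python3 -m crank '{"slide":[[0.001,0,0.002],[0,0,0],[0,0,0]],"twist":[0,0,0]}'
python3 -m crank '{"slide":[[0,0,0],[0,0,0],[0,0,0],[0,0,0],[0,0,0],[0,0,0],[0,0,0],[0,0,0]],"twist":[0,0,0,0,0,0,0,0]}' 1 50
python3 -m crank '{"slide":[[0,0,-0.004],[0,0,-0.008],[0,0,-0.014],[0,0,-0.014],[0,0,-0.012],[0,0,-0.008],[0,0,-0.004],[0,0,0]],"twist":[0,0,0,0,0,0,0,0]}'
```

```text
time: 54.65
tool_pos: [510.7, -359.3, 88.9]
tcp_rot: [180.0, 0.0, 89.9]
ft_force: [-0.6, 0.2, 0.2]
finger_gap: 85.3
time: 55.45
tool_pos: [510.8, -359.5, 89.0]
tcp_rot: [180.0, 0.0, 89.9]
ft_force: [-0.4, -0.7, 3.2]
finger_gap: 36.8
time: 56.25
tool_pos: [511.0, -359.6, 153.7]
tcp_rot: [179.9, 0.0, 89.9]
ft_force: [-0.2, -0.2, -2.1]
finger_gap: 36.9
```

```bash
python3 -m crank '{"slide":[[0.010,0.002,0],[0.02,0.004,0],[0.03,0.006,0],[0.035,0.007,0],[0.035,0.007,0],[0.035,0.007,0],[0.035,0.007,0],[0.03,0.006,0]],"twist":[0,0,0,0,0,0,0,0]}'
python3 -m crank '{"slide":[[0.025,0.006,0],[0.015,0.003,0],[0.008,0.002,0],[0,0,0],[0,0,0]],"twist":[0,0,0,0,0]}'
```

```text
time: 57.05
tool_pos: [556.7, -125.6, 152.1]
tcp_rot: [-179.9, -0.1, 90.0]
ft_force: [0.6, -0.9, -1.5]
finger_gap: 37.1
time: 57.55
tool_pos: [568.0, -82.0, 152.6]
tcp_rot: [-180.0, 0.0, 89.9]
ft_force: [0.2, -1.2, -2.3]
finger_gap: 36.7
```

```bash
python3 -m crank '{"slide":[[0.008,0.002,0],[0.0065,0.0005,0.01],[0,0,0.015],[0,0,0.015],[0,0,0.012],[0,0,0.006],[0,0,0],[0,0,0]],"twist":[0,0,0,0,0,0,0,0]}'
```

```text
time: 58.35
tool_pos: [570.9, -67.1, 94.9]
tcp_rot: [180.0, 0.0, 89.9]
ft_force: [0.0, -0.2, -1.9]
finger_gap: 36.8
```

```bash
python3 -m crank '{"slide":[[-0.0005,0,0.002],[0,0,0.002],[0,0,0.001],[0,0,0]],"twist":[0,0,0,0]}'
python3 -m crank '{"slide":[[0,0,0.001],[0,0,0]],"twist":[0,0]}'
python3 -m crank '{"slide":[[0,0,0.001],[0,0,0]],"twist":[0,0]}'
```

```text
time: 58.75
tool_pos: [570.7, -67.5, 89.8]
tcp_rot: [-180.0, -0.0, 89.9]
ft_force: [-0.5, -0.3, -2.0]
finger_gap: 36.3
time: 58.95
tool_pos: [570.7, -67.5, 88.7]
tcp_rot: [-180.0, 0.0, 89.9]
ft_force: [-0.5, -0.0, -1.6]
finger_gap: 36.9
time: 59.15
tool_pos: [571.0, -67.5, 88.0]
tcp_rot: [180.0, 0.0, 89.9]
ft_force: [-0.7, 0.2, -0.0]
finger_gap: 36.8
```

```bash
python3 -m crank '{"slide":[[0,0,0.0005],[0,0,0]],"twist":[0,0]}'
python3 -m crank '{"slide":[[0,0,0],[0,0,0],[0,0,0],[0,0,0],[0,0,0],[0,0,-0.02],[0,0,-0.04],[0,0,-0.045]],"twist":[0,0,0,0,0,0,0,0]}' 0
python3 -m crank '{"slide":[[-0.03,-0.02,0],[-0.03,-0.02,0],[-0.03,-0.02,0],[-0.03,-0.02,0],[-0.03,-0.02,0],[-0.03,-0.02,0],[-0.03,-0.02,0],[0,0,0]],"twist":[0,0,0,0,0,0,0,0]}'
python3 -m crank '{"slide":[[0,0,0],[0,0,0],[0,0,0],[0,0,0]],"twist":[0,0,0,0]}'
python3 - <<'E'
from h import *
s=viewer.snapshot("top");q=viewer.snapshot("scene")
a=cv2.imread("pics/top0.png");b=cv2.imread("pics/scene0.png")
f=lambda im,x,y,w,h,k:cv2.resize(im[y:y+h,x:x+w],None,fx=k,fy=k,interpolation=cv2.INTER_CUBIC)
cv2.imwrite("pics/f1.png",np.hstack([f(a,205,150,120,105,3.3),f(s["img"][:,:,::-1],205,150,120,105,3.3)]))
cv2.imwrite("pics/f2.png",np.hstack([f(b,220,120,230,160,1.7),f(q["img"][:,:,::-1],220,120,230,160,1.7)]))
t=f(s["img"][:,:,::-1],205,150,120,105,6);cv2.imwrite("pics/f3.png",t)
E
```

```text
time: 59.35
tool_pos: [571.1, -67.6, 88.0]
tcp_rot: [180.0, 0.0, 89.9]
ft_force: [-2.2, -0.2, 3.9]
finger_gap: 36.9
time: 60.15
tool_pos: [569.3, -67.1, 191.6]
tcp_rot: [-179.8, -0.0, 89.9]
ft_force: [0.7, -0.4, 0.0]
finger_gap: 85.4
time: 60.95
tool_pos: [428.2, -280.3, 192.4]
tcp_rot: [-180.0, 0.1, 89.7]
ft_force: [0.4, -0.9, -0.3]
finger_gap: 85.5
time: 61.35
tool_pos: [430.9, -276.4, 192.3]
tcp_rot: [180.0, -0.0, 90.0]
ft_force: [0.1, -0.6, -0.4]
finger_gap: 85.4
```

View pics/f1.png

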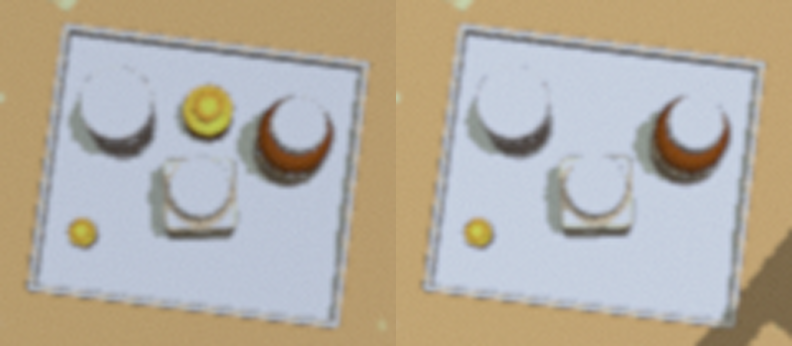

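View pics/f2.png

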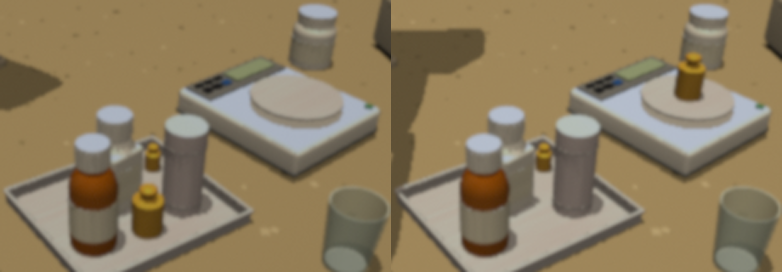

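View pics/f3.png

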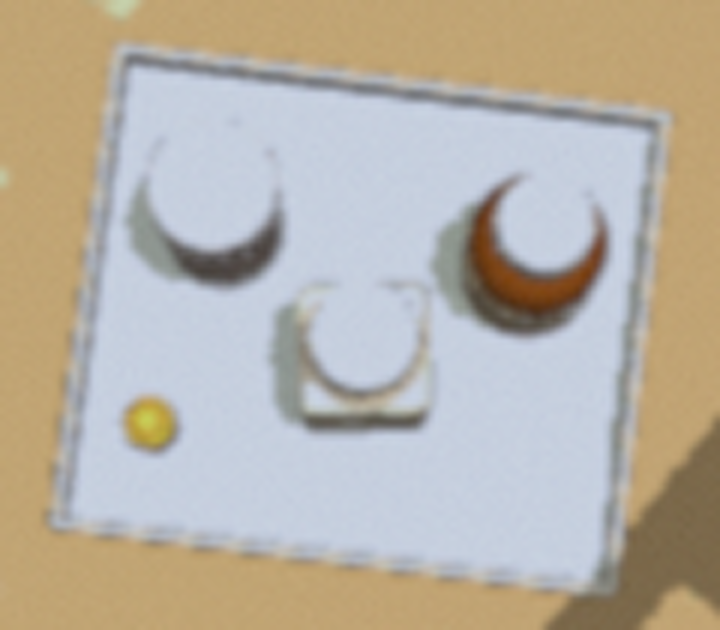

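The before and after crops match to about a pixel: canister at (213,185), amber at (546,224), square at (365,340) and small weight at (150,421). The large weight stands on the pan.

```bash
python3 - <<'E'
from h import *
s=viewer.snapshot("top"); im=s["img"].astype(int)[160:230,105:175]
m=(im[...,0]-im[...,2]>80).astype(np.uint8)
# keep blob near pan
n,l,st,c=cv2.connectedComponentsWithStats(m); print([(ray(s,c[i][0]+105,c[i][1]+160,97).round(1),st[i,4]) for i in range(1,n) if st[i,4]>20])
from bench import hand_in
print(hand_in())
E
```

```text
[(array([562.3, 308.3,  97. ]), np.int32(185))]
the job is handed in; nothing more can be done
None
```

I finished the job and handed it in at about 61 s of the 147 s allowed; no verdict is reported. All three containers went onto the mat, the large weight went onto the pan, and then each container went back to its own spot.

- **Containers:** each was gripped by its cap or lid, stood upright and released on the mat. Each was later set down at the arm position where it had first been gripped. The before and after top-camera crops agree to about 1 mm, and all three look upright.
- **Small weight:** it shows no movement in the same crops.
- **Large weight:** it stands upright on the pan. The wrist and scene cameras put it within about 3 mm of the pan's centre. A rougher colour-blob check in the top picture gave (562, 308) mm against a pan centre of (559.5, 305.5) mm. That is about 4 mm off, against the 15 mm allowed.
- **Arm:** it was clear of everything at hand-in, with the gripper open.

**Disagreement with the description:** in both the wrist and scene pictures the fingertips lay about 25 mm (part closed) to 38 mm (open) behind the stated TCP. I therefore gripped lower than the nominal grasp depth. The cap, lid and weight grips all held.

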